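# Load the tube sampler in run order

### The arm

A 6-joint arm with a two-finger parallel gripper is mounted at the origin on a cart in front of the work surface, level with it; the furniture and walls round the work are solid. World frame = base frame: x ahead of the robot, y to its left, z up, the work surface at z = 0. Lengths are in m, angles in rad, forces in N, time in s.
With the tool pointing down it reaches from about 0.225 to 0.875 m from the base axis. Payload 3.4 kg.
Tool frame: the origin (TCP) lies at the very end of the fingers, on their centre line; the grasp point (between the pads) lies 19 mm behind it; z points along the fingers, y is the line along which they close (so a half turn about z gives the same grasp; the last joint's range is limited). The gripper opens to 85 mm and grips with 20 to 120 N. Pads are 22 mm wide; open, the fingers measure 114 mm over their backs; the gripper's body (76 mm by 85 mm) begins 54 mm behind the grasp point. The pads swing forward as they close: fully open they stand 13 mm farther back than shut.
Start: joints at [1.158, 0.276, 1.505, -0, 1.361, -0.121], TCP at [0.165, 0.551, 0.231] pointing down, gripper open.
Joint ranges: [-2.89, 2.89], [-0.75, 2.08], [0.22, 2.7], [-1.18, 4.32], [0.11, 2.71], [-2.7, 2.7]. Speed limits (rad/s): [2.57, 2.57, 3.14, 3.14, 3.14, 3.14].

### API

Orientations are given as a unit quaternion [w, x, y, z].
In Python, from rig import manip, eyes gives the robot as it stands.
- The arm moves only by the tool servo_tool, never from a script. Its argument "series" is text: rows parted by semicolons, each of 7 numbers parted by spaces: the shift along the tool's x, y, z in m, then the turn, a rotation vector about the tool's x, y, z in degrees, then the closure, from 0 (fully open) to 1 (shut). In form: dx dy dz ax ay az fingers; .... A call has 1 to 5 rows; each row is the pose to reach, as a shift and turn from the pose commanded when the call began, along the tool's axes at that moment; what a row does not reach only later rows make up. A row lasts 1/10 s, in which the tool goes at most 50 mm and 8.59 degrees, less where a joint would pass 70% of its speed; a pose out of reach is approached as far as the arm can. A call with a gripper value outside its range is refused whole. The fingers move at their own pace and stop on an object; "squeeze" is the grip in N (left out, the last holds). Time passes only in rows, so rows that repeat a pose let the fingers close. It gives the time, the measured TCP pose, the force, the opening and the grip force at its end, in the units of the state.
- manip.get_state(): the state, without advancing time (a new reading comes with each control period).
- eyes.get_image(name): name is "side" or "top"; returns the picture (420x560x3 uint8, red, green, blue); there is no depth.
- eyes.camera_info(name): a dict with "fx", "fy", "cx", "cy" (pixels), "eye" and "orientation" of the camera in the world. Camera axes: x right, y down, z forward; pixel columns grow to the right and rows downward; lengths in m; the calibration is good to about 2 mm. A picture is of the moment at which its call begins. camera_info takes no time and is no camera call.
- manip.sign_off(): hands the job in; it is judged then, once.
The state is a dict: "clock": time; "qpos": joint angles; "qd": joint speeds; "effort": joint torques, N m; "position": TCP position; "ee_rot": TCP orientation; "contact_force": force on the tool from outside, world axes, zero at the start; "moment": the same for the moment, N m; "width": finger opening in m; "gripper_force": force on a finger pad.
Only numpy, scipy, OpenCV 4.12 (cv2) and the standard library are available. Lean on these libraries where they do the work, as an engineer would, in place of code of your own. Each camera call takes 0.05 s, during which the arm holds its last target. There are 200 camera calls.

### The job

Load the tube sampler: move the four capped sample tubes from the wooden rack into the wells of its pulled-out tray, one at a time and in the same order, so that the run sequence is kept - the tube nearest the rack's blue-taped end goes first, into the well at the tray's blue end, then the next tube into the next well, and so on. When all four stand fully down in their wells, push the tray home under the hood. Tip no tube over, and leave the white reagent jar and the red stopper where they are.

Things in the scene. Friction and masses are not known exactly. Their poses are not given: they have to be found in the camera images.
- tube_red: screw-cap sample tube with a red cap: clear glass, round-bottomed, 16 mm across and 100 mm tall with its cap, 25 g. The cap is 18.5 mm across and is the top 20 mm. Origin at the lowest point of the round bottom, z along the tube to the cap. At the start it stands in one of the four occupied holes of the wooden rack; which one varies.
- tube_yellow: screw-cap sample tube with a yellow cap: clear glass, round-bottomed, 16 mm across and 100 mm tall with its cap, 25 g. The cap is 18.5 mm across and is the top 20 mm. Origin at the lowest point of the round bottom, z along the tube to the cap. At the start it stands in one of the four occupied holes of the wooden rack; which one varies.
- tube_green: screw-cap sample tube with a green cap: clear glass, round-bottomed, 16 mm across and 100 mm tall with its cap, 25 g. The cap is 18.5 mm across and is the top 20 mm. Origin at the lowest point of the round bottom, z along the tube to the cap. At the start it stands in one of the four occupied holes of the wooden rack; which one varies.
- tube_white: screw-cap sample tube with a white cap: clear glass, round-bottomed, 16 mm across and 100 mm tall with its cap, 25 g. The cap is 18.5 mm across and is the top 20 mm. Origin at the lowest point of the round bottom, z along the tube to the cap. At the start it stands in one of the four occupied holes of the wooden rack; which one varies.
- rack: wooden rack 50 x 222 x 74 mm, fixed, turned any way. Origin: centre of its underside, z up. Six holes (18 mm along y, 20 along x) in a row along y; tubes stand in those at y = +45, +15, -15, -45 mm (the holes at +75, -75 are empty), bottoms 10 mm above the origin, caps at 90 to 110 mm. Hole plate's top at 68 mm, end boards' at 74. The end board at +y has blue tape on top: the first end.
- tray_row (a point): middle of the four wells of the sampler's tray, at well-floor height, 23 mm above the bench. z up, y along the row, x the way the tray slides in. Wells: round, 19 mm wide, 40 mm deep, 5 mm chamfer, at y = +54 (first), +18, -18, -54 mm, x = 0, in an aluminium block 44 x 164 mm whose +y end (first end) is blue. Seated, a tube's bottom is at this height and it may lean 0.08 rad.
- tray_front (a point): middle of the outer face of the tray's grey front plate, where it is pushed (along +x); axes as tray_row. The plate is 164 mm wide and spans 13 to 55 mm above the bench, with a lip along its top that is flush with this face; this point is 35 mm up, and 86 mm before the row (-x). It moves with the tray, which slides with about 2 N of friction and stays where left.
- tray (a joint): how far the tray is pulled out (m): 0 = home at its stop, 0.12 = fully out; out at the start. The sampler's white hood, 170 mm wide, overhangs the row's home: underside 130 mm, top 190 mm above the bench, about 7 mm above seated caps. Its front face is at x = (this value - 28 mm) in tray_row's frame; when home, 58 mm behind the front plate's face.
- reagent_jar: white reagent jar with a white lid standing loose behind the rack, 64 mm across, 114 mm tall; bystander. Origin at the centre of its underside. (Right of the rack, where y of the bench is below about -0.15 m, tall glass burettes over 0.5 m high stand on the bench from 0.5 m off the base axis outwards: draw the arm in when swinging past them.)
- red_stopper: red rubber stopper standing loose near the front edge of the bench, 37 mm across, 24 mm tall; bystander. Origin at the centre of its underside.
Not all that is in view belongs to the job. What is shaped like the tube_yellow but purple is not meant.

How it is judged:
On the way, in this order (a step that is already met when the one before it is completed fails the run):
1. the first (blue-end) tube of the rack stands in the first (blue-end) well of the tray, the tubes before it in theirs, and those after it still in their holes in the rack (((y of tube_red in the frame of tray_row between 0.046 and 0.062 m and x of tube_red in the frame of tray_row between -0.008 and 0.008 m and z of tube_red in the frame of tray_row below 0.005 m) or (y of tube_yellow in the frame of tray_row between 0.046 and 0.062 m and x of tube_yellow in the frame of tray_row between -0.008 and 0.008 m and z of tube_yellow in the frame of tray_row below 0.005 m) or (y of tube_green in the frame of tray_row between 0.046 and 0.062 m and x of tube_green in the frame of tray_row between -0.008 and 0.008 m and z of tube_green in the frame of tray_row below 0.005 m) or (y of tube_white in the frame of tray_row between 0.046 and 0.062 m and x of tube_white in the frame of tray_row between -0.008 and 0.008 m and z of tube_white in the frame of tray_row below 0.005 m)) and ((y of tube_red in the frame of rack between 0.007 and 0.023 m and distance of tube_red from where it was at the start of the episode below 0.01 m) or (y of tube_yellow in the frame of rack between 0.007 and 0.023 m and distance of tube_yellow from where it was at the start of the episode below 0.01 m) or (y of tube_green in the frame of rack between 0.007 and 0.023 m and distance of tube_green from where it was at the start of the episode below 0.01 m) or (y of tube_white in the frame of rack between 0.007 and 0.023 m and distance of tube_white from where it was at the start of the episode below 0.01 m)) and ((y of tube_red in the frame of rack between -0.023 and -0.007 m and distance of tube_red from where it was at the start of the episode below 0.01 m) or (y of tube_yellow in the frame of rack between -0.023 and -0.007 m and distance of tube_yellow from where it was at the start of the episode below 0.01 m) or (y of tube_green in the frame of rack between -0.023 and -0.007 m and distance of tube_green from where it was at the start of the episode below 0.01 m) or (y of tube_white in the frame of rack between -0.023 and -0.007 m and distance of tube_white from where it was at the start of the episode below 0.01 m)) and ((y of tube_red in the frame of rack between -0.053 and -0.037 m and distance of tube_red from where it was at the start of the episode below 0.01 m) or (y of tube_yellow in the frame of rack between -0.053 and -0.037 m and distance of tube_yellow from where it was at the start of the episode below 0.01 m) or (y of tube_green in the frame of rack between -0.053 and -0.037 m and distance of tube_green from where it was at the start of the episode below 0.01 m) or (y of tube_white in the frame of rack between -0.053 and -0.037 m and distance of tube_white from where it was at the start of the episode below 0.01 m))), for 0.2 s.
2. the second tube of the rack stands in the second well of the tray, the tubes before it in theirs, and those after it still in their holes in the rack (((y of tube_red in the frame of tray_row between 0.046 and 0.062 m and x of tube_red in the frame of tray_row between -0.008 and 0.008 m and z of tube_red in the frame of tray_row below 0.005 m) or (y of tube_yellow in the frame of tray_row between 0.046 and 0.062 m and x of tube_yellow in the frame of tray_row between -0.008 and 0.008 m and z of tube_yellow in the frame of tray_row below 0.005 m) or (y of tube_green in the frame of tray_row between 0.046 and 0.062 m and x of tube_green in the frame of tray_row between -0.008 and 0.008 m and z of tube_green in the frame of tray_row below 0.005 m) or (y of tube_white in the frame of tray_row between 0.046 and 0.062 m and x of tube_white in the frame of tray_row between -0.008 and 0.008 m and z of tube_white in the frame of tray_row below 0.005 m)) and ((y of tube_red in the frame of tray_row between 0.01 and 0.026 m and x of tube_red in the frame of tray_row between -0.008 and 0.008 m and z of tube_red in the frame of tray_row below 0.005 m) or (y of tube_yellow in the frame of tray_row between 0.01 and 0.026 m and x of tube_yellow in the frame of tray_row between -0.008 and 0.008 m and z of tube_yellow in the frame of tray_row below 0.005 m) or (y of tube_green in the frame of tray_row between 0.01 and 0.026 m and x of tube_green in the frame of tray_row between -0.008 and 0.008 m and z of tube_green in the frame of tray_row below 0.005 m) or (y of tube_white in the frame of tray_row between 0.01 and 0.026 m and x of tube_white in the frame of tray_row between -0.008 and 0.008 m and z of tube_white in the frame of tray_row below 0.005 m)) and ((y of tube_red in the frame of rack between -0.023 and -0.007 m and distance of tube_red from where it was at the start of the episode below 0.01 m) or (y of tube_yellow in the frame of rack between -0.023 and -0.007 m and distance of tube_yellow from where it was at the start of the episode below 0.01 m) or (y of tube_green in the frame of rack between -0.023 and -0.007 m and distance of tube_green from where it was at the start of the episode below 0.01 m) or (y of tube_white in the frame of rack between -0.023 and -0.007 m and distance of tube_white from where it was at the start of the episode below 0.01 m)) and ((y of tube_red in the frame of rack between -0.053 and -0.037 m and distance of tube_red from where it was at the start of the episode below 0.01 m) or (y of tube_yellow in the frame of rack between -0.053 and -0.037 m and distance of tube_yellow from where it was at the start of the episode below 0.01 m) or (y of tube_green in the frame of rack between -0.053 and -0.037 m and distance of tube_green from where it was at the start of the episode below 0.01 m) or (y of tube_white in the frame of rack between -0.053 and -0.037 m and distance of tube_white from where it was at the start of the episode below 0.01 m))), for 0.2 s.
3. the third tube of the rack stands in the third well of the tray, the tubes before it in theirs, and those after it still in their holes in the rack (((y of tube_red in the frame of tray_row between 0.046 and 0.062 m and x of tube_red in the frame of tray_row between -0.008 and 0.008 m and z of tube_red in the frame of tray_row below 0.005 m) or (y of tube_yellow in the frame of tray_row between 0.046 and 0.062 m and x of tube_yellow in the frame of tray_row between -0.008 and 0.008 m and z of tube_yellow in the frame of tray_row below 0.005 m) or (y of tube_green in the frame of tray_row between 0.046 and 0.062 m and x of tube_green in the frame of tray_row between -0.008 and 0.008 m and z of tube_green in the frame of tray_row below 0.005 m) or (y of tube_white in the frame of tray_row between 0.046 and 0.062 m and x of tube_white in the frame of tray_row between -0.008 and 0.008 m and z of tube_white in the frame of tray_row below 0.005 m)) and ((y of tube_red in the frame of tray_row between 0.01 and 0.026 m and x of tube_red in the frame of tray_row between -0.008 and 0.008 m and z of tube_red in the frame of tray_row below 0.005 m) or (y of tube_yellow in the frame of tray_row between 0.01 and 0.026 m and x of tube_yellow in the frame of tray_row between -0.008 and 0.008 m and z of tube_yellow in the frame of tray_row below 0.005 m) or (y of tube_green in the frame of tray_row between 0.01 and 0.026 m and x of tube_green in the frame of tray_row between -0.008 and 0.008 m and z of tube_green in the frame of tray_row below 0.005 m) or (y of tube_white in the frame of tray_row between 0.01 and 0.026 m and x of tube_white in the frame of tray_row between -0.008 and 0.008 m and z of tube_white in the frame of tray_row below 0.005 m)) and ((y of tube_red in the frame of tray_row between -0.026 and -0.01 m and x of tube_red in the frame of tray_row between -0.008 and 0.008 m and z of tube_red in the frame of tray_row below 0.005 m) or (y of tube_yellow in the frame of tray_row between -0.026 and -0.01 m and x of tube_yellow in the frame of tray_row between -0.008 and 0.008 m and z of tube_yellow in the frame of tray_row below 0.005 m) or (y of tube_green in the frame of tray_row between -0.026 and -0.01 m and x of tube_green in the frame of tray_row between -0.008 and 0.008 m and z of tube_green in the frame of tray_row below 0.005 m) or (y of tube_white in the frame of tray_row between -0.026 and -0.01 m and x of tube_white in the frame of tray_row between -0.008 and 0.008 m and z of tube_white in the frame of tray_row below 0.005 m)) and ((y of tube_red in the frame of rack between -0.053 and -0.037 m and distance of tube_red from where it was at the start of the episode below 0.01 m) or (y of tube_yellow in the frame of rack between -0.053 and -0.037 m and distance of tube_yellow from where it was at the start of the episode below 0.01 m) or (y of tube_green in the frame of rack between -0.053 and -0.037 m and distance of tube_green from where it was at the start of the episode below 0.01 m) or (y of tube_white in the frame of rack between -0.053 and -0.037 m and distance of tube_white from where it was at the start of the episode below 0.01 m))), for 0.2 s.
4. the fourth tube of the rack stands in the fourth well of the tray, the tubes before it in theirs, and those after it still in their holes in the rack (((y of tube_red in the frame of tray_row between 0.046 and 0.062 m and x of tube_red in the frame of tray_row between -0.008 and 0.008 m and z of tube_red in the frame of tray_row below 0.005 m) or (y of tube_yellow in the frame of tray_row between 0.046 and 0.062 m and x of tube_yellow in the frame of tray_row between -0.008 and 0.008 m and z of tube_yellow in the frame of tray_row below 0.005 m) or (y of tube_green in the frame of tray_row between 0.046 and 0.062 m and x of tube_green in the frame of tray_row between -0.008 and 0.008 m and z of tube_green in the frame of tray_row below 0.005 m) or (y of tube_white in the frame of tray_row between 0.046 and 0.062 m and x of tube_white in the frame of tray_row between -0.008 and 0.008 m and z of tube_white in the frame of tray_row below 0.005 m)) and ((y of tube_red in the frame of tray_row between 0.01 and 0.026 m and x of tube_red in the frame of tray_row between -0.008 and 0.008 m and z of tube_red in the frame of tray_row below 0.005 m) or (y of tube_yellow in the frame of tray_row between 0.01 and 0.026 m and x of tube_yellow in the frame of tray_row between -0.008 and 0.008 m and z of tube_yellow in the frame of tray_row below 0.005 m) or (y of tube_green in the frame of tray_row between 0.01 and 0.026 m and x of tube_green in the frame of tray_row between -0.008 and 0.008 m and z of tube_green in the frame of tray_row below 0.005 m) or (y of tube_white in the frame of tray_row between 0.01 and 0.026 m and x of tube_white in the frame of tray_row between -0.008 and 0.008 m and z of tube_white in the frame of tray_row below 0.005 m)) and ((y of tube_red in the frame of tray_row between -0.026 and -0.01 m and x of tube_red in the frame of tray_row between -0.008 and 0.008 m and z of tube_red in the frame of tray_row below 0.005 m) or (y of tube_yellow in the frame of tray_row between -0.026 and -0.01 m and x of tube_yellow in the frame of tray_row between -0.008 and 0.008 m and z of tube_yellow in the frame of tray_row below 0.005 m) or (y of tube_green in the frame of tray_row between -0.026 and -0.01 m and x of tube_green in the frame of tray_row between -0.008 and 0.008 m and z of tube_green in the frame of tray_row below 0.005 m) or (y of tube_white in the frame of tray_row between -0.026 and -0.01 m and x of tube_white in the frame of tray_row between -0.008 and 0.008 m and z of tube_white in the frame of tray_row below 0.005 m)) and ((y of tube_red in the frame of tray_row between -0.062 and -0.046 m and x of tube_red in the frame of tray_row between -0.008 and 0.008 m and z of tube_red in the frame of tray_row below 0.005 m) or (y of tube_yellow in the frame of tray_row between -0.062 and -0.046 m and x of tube_yellow in the frame of tray_row between -0.008 and 0.008 m and z of tube_yellow in the frame of tray_row below 0.005 m) or (y of tube_green in the frame of tray_row between -0.062 and -0.046 m and x of tube_green in the frame of tray_row between -0.008 and 0.008 m and z of tube_green in the frame of tray_row below 0.005 m) or (y of tube_white in the frame of tray_row between -0.062 and -0.046 m and x of tube_white in the frame of tray_row between -0.008 and 0.008 m and z of tube_white in the frame of tray_row below 0.005 m))), for 0.2 s.
5. the loaded tray is pushed home under the hood (all of step 4 and value of joint tray below 0.006 m), for 0.2 s.
At the end, for the whole second after the job is handed in: Every well holds a tube: within 8 mm of the well's centre, less than 5 mm above its floor, at rest, released, the tray within 6 mm of home. The tubes were moved in order from the blue end, each to the well of the same number (all of step 5 and linear speed of each of tube_red, tube_yellow, tube_green, tube_white below 0.02 m/s and contact force between the fingers and tube_red below 0.05 N and contact force between the fingers and tube_yellow below 0.05 N and contact force between the fingers and tube_green below 0.05 N and contact force between the fingers and tube_white below 0.05 N); the robot touches nothing.
It fails at once if a tube is tipped over (angle between any of tube_red, tube_yellow, tube_green, tube_white's own z axis and vertical above 0.8 rad).
It fails at once if the white reagent jar is shifted by more than 20 mm or tipped (distance of reagent_jar from where it was at the start of the episode above 0.02 m or angle between reagent_jar's own z axis and vertical above 0.3 rad).
It fails at once if the red rubber stopper is shifted by more than 20 mm (distance of red_stopper from where it was at the start of the episode above 0.02 m).
It also fails if it takes over 120 s, if anything falls off the work surface, if the arm or the gripper's body presses on something with over 40 N, if the wrist force passes 120 N, or if a joint passes its speed limit or range.

## Working session

There is one attempt and no reset: what is moved stays moved. The work goes in short steps, Python scripts to look and compute and a tool call to move; the robot and the scene stay as the last step left them, time stands still between calls to the robot, and variables do not carry over. Pictures are saved under pics/ and viewed, at most 14 in all, crops included, and the job is handed in when it is done.

Besides the shell and the picture viewer there is one more tool, called after "Call:" by a JSON object that holds its "op" and its "data". servo_tool: Moves the arm, as the interface text tells. Its arguments: {"type":"object","properties":{"series":{"type":"string"},"squeeze":{"type":"number"}},"required":["series"]}

```bash
ls; mkdir -p pics; python3 - <<'E'
from rig import manip, eyes
import cv2
for n in("top","side"):
    im=eyes.get_image(n); cv2.imwrite(f"pics/{n}0.png",im[:,:,::-1]); print(eyes.camera_info(n))
print(manip.get_state())
E
```

```text
pics
{'fx': 528.4804240971661, 'fy': 528.4804240971661, 'cx': 279.95264207799, 'cy': 204.44452742538374, 'eye': array([0.33261672, 0.14216002, 1.06535038]), 'orientation': array([ 0.0573847 , -0.70151172,  0.70627962, -0.07587759])}
{'fx': 530.0428426042728, 'fy': 530.0428426042728, 'cx': 282.11070617378175, 'cy': 207.44617827951288, 'eye': array([ 0.94546056, -0.27935682,  0.89203537]), 'orientation': array([-0.27351197,  0.88575652,  0.35757905, -0.11297702])}
{'clock': 0.1, 'qpos': array([ 1.15799243e+00,  2.76513530e-01,  1.50601863e+00,  2.29990918e-05,
        1.36071101e+00, -1.20980778e-01]), 'qd': array([-1.19970627e-03, -1.73593664e-03, -4.26944647e-03,  1.09297103e-03,
       -7.38043907e-04, -6.13403303e-05]), 'effort': array([ 2.59008884e-03, -4.17692578e+01, -2.46405298e+01, -2.84830712e-04,
        5.87739007e-03, -9.65178913e-06]), 'position': array([0.16521902, 0.55024964, 0.23053179]), 'ee_rot': array([-2.28496904e-04,  1.45396697e-01,  9.89373094e-01, -7.93077212e-04]), 'contact_force': array([0.3225123 , 0.33894924, 0.23595099]), 'moment': array([-0.00213715, -0.01798581, -0.0027175 ]), 'gripper_force': 0.0, 'width': 0.0857883507331879}
```

View pics/top0.png

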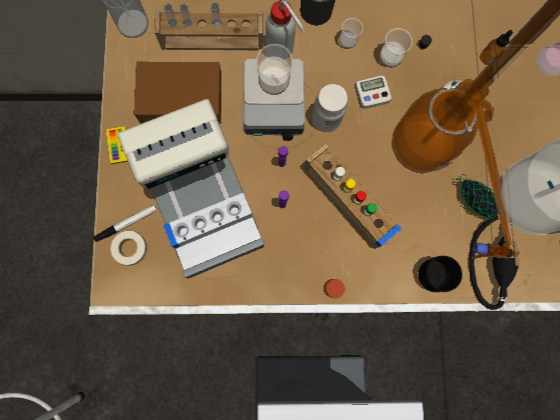

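View pics/side0.png

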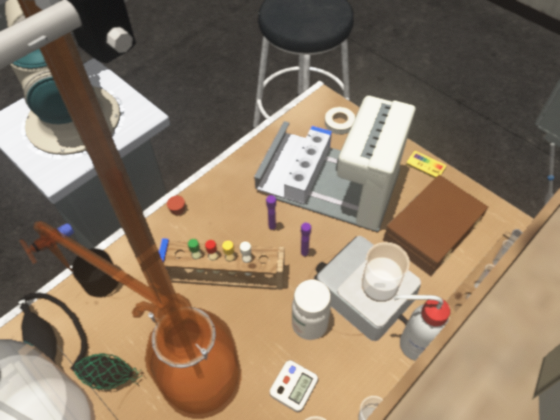

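```bash
cat > h.py <<'E'
import numpy as np, cv2
from scipy.spatial.transform import Rotation as R
from rig import manip, eyes
def cam(n):
    c=eyes.camera_info(n); q=c["orientation"]; return c,R.from_quat([*q[1:],q[0]]).as_matrix()
def proj(n,P):
    c,M=cam(n); p=(np.atleast_2d(P)-c["eye"])@M; return np.c_[c["fx"]*p[:,0]/p[:,2]+c["cx"],c["fy"]*p[:,1]/p[:,2]+c["cy"]]
def ray(n,uv,z):
    c,M=cam(n); uv=np.atleast_2d(np.float64(uv)); d=np.c_[(uv[:,0]-c["cx"])/c["fx"],(uv[:,1]-c["cy"])/c["fy"],np.ones(len(uv))]@M.T
    return c["eye"]+d*((z-c["eye"][2])/d[:,2])[:,None]
E
python3 - <<'E'
from h import *
np.set_printoptions(precision=4,suppress=True)
s=manip.get_state()["position"]
for n in("top","side"): print(n,proj(n,[s,[0,0,0],[.3,0,0],[.3,.2,0],[.165,.551,.4]]))
print(ray("top",[[340,173],[350,184],[361,196],[372,209]],.11)); print(ray("side",[[246,248],[228,247],[211,246],[194,245]],.11))
print(ray("top",[[389,235],[318,154]],.074)); print(ray("top",[[235,209],[182,231],[171,236]],.063),ray("top",[[188,272],[262,242]],.055))
print(ray("top",[[335,288],[330,105],[284,152]],.02))
E
```

```text
top [[-10.7246 423.9064]
 [343.1581 485.9788]
 [338.3576 321.606 ]
 [236.908  322.6402]
 [-86.8447 456.375 ]]
side [[ 290.5755  -44.5239]
 [  73.4846  119.7489]
 [ 154.571   192.6538]
 [ 225.4722  140.4544]
 [ 291.4952 -126.6291]]
[[ 0.5744  0.0035  0.11  ]
 [ 0.5532 -0.0146  0.11  ]
 [ 0.5304 -0.0343  0.11  ]
 [ 0.5058 -0.0537  0.11  ]]
[[ 0.5841  0.0008  0.11  ]
 [ 0.5606 -0.0191  0.11  ]
 [ 0.5383 -0.0379  0.11  ]
 [ 0.5159 -0.0567  0.11  ]]
[[ 0.462  -0.0914  0.074 ]
 [ 0.6217  0.0401  0.074 ]]
[[0.5155 0.2015 0.063 ]
 [0.4734 0.302  0.063 ]
 [0.4639 0.3226 0.063 ]] [[0.3962 0.29   0.055 ]
 [0.4523 0.1499 0.055 ]]
[[0.365  0.0073 0.02  ]
 [0.7439 0.0069 0.02  ]
 [0.6419 0.1044 0.02  ]]
```

```bash
cat > m.py <<'E'
from h import *
np.set_printoptions(precision=4,suppress=True)
T={"green":((50,80),90),"red":((0,6),120),"yellow":((22,32),120)}
boxes={"top":(300,150,410,250),"side":(180,230,262,262)}
def blobs(n,im,box):
    x0,y0,x1,y1=box; h=cv2.cvtColor(im[y0:y1,x0:x1],cv2.COLOR_RGB2HSV); out={}
    H,S,V=[h[...,i].astype(int) for i in range(3)]
    ms={"green":(H>50)&(H<80)&(S>110),"red":((H<6)|(H>174))&(S>170)&(V>70),"yellow":(H>=20)&(H<34)&(S>190)&(V>90),"white":(S<45)&(V>140),"blue":(H>98)&(H<125)&(S>120)}
    for k,m in ms.items():
        nl,l,st,c=cv2.connectedComponentsWithStats(m.astype(np.uint8))
        if nl<2: continue
        i=1+np.argmax(st[1:,4]); out[k]=(c[i]+[x0,y0],st[i,4],st[i,2:4])
    return out
E
python3 - <<'E'
from m import *
for n in("top","side"):
    im=cv2.imread(f"pics/{n}0.png")[:,:,::-1]
    b=blobs(n,im,boxes[n])
    for k,(c,a,wh) in b.items(): print(n,k,c,a,wh,ray(n,c,.1 if k!="blue" else .074)[0])
    if n=="top":
        a=cv2.resize(im[140:255,295:410],(600,600),interpolation=cv2.INTER_CUBIC)
        x=cv2.resize(im[185:285,150:270],(720,600),interpolation=cv2.INTER_CUBIC)
        cv2.imwrite("pics/a.png",a[:,:,::-1]);cv2.imwrite("pics/b.png",x[:,:,::-1])
    else:
        a=cv2.resize(im[105:235,250:380],(600,600),interpolation=cv2.INTER_CUBIC);cv2.imwrite("pics/c.png",a[:,:,::-1])
E
```

```text
top green [371.0112 208.0225] 89 [11 11] [ 0.5094 -0.054   0.1   ]
top red [360.3908 195.7816] 87 [11 11] [ 0.5328 -0.035   0.1   ]
top yellow [350.1011 183.573 ] 89 [11 11] [ 0.5564 -0.0164  0.1   ]
top white [339.7121 171.0758] 66 [10  9] [0.5806 0.0024 0.1   ]
top blue [387.9607 235.4719] 178 [26 22] [ 0.4611 -0.0894  0.074 ]
side green [192.9286 243.8714] 70 [10  9] [ 0.5073 -0.0537  0.1   ]
side red [210.2874 245.4713] 87 [10 12] [ 0.5314 -0.0349  0.1   ]
side white [245.1397 250.1324] 136 [11 20] [0.5815 0.0004 0.1   ]
```

View pics/a.png

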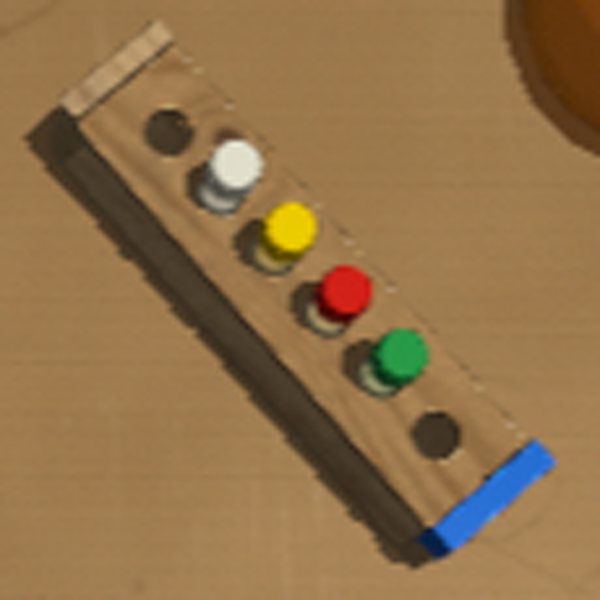

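View pics/b.png

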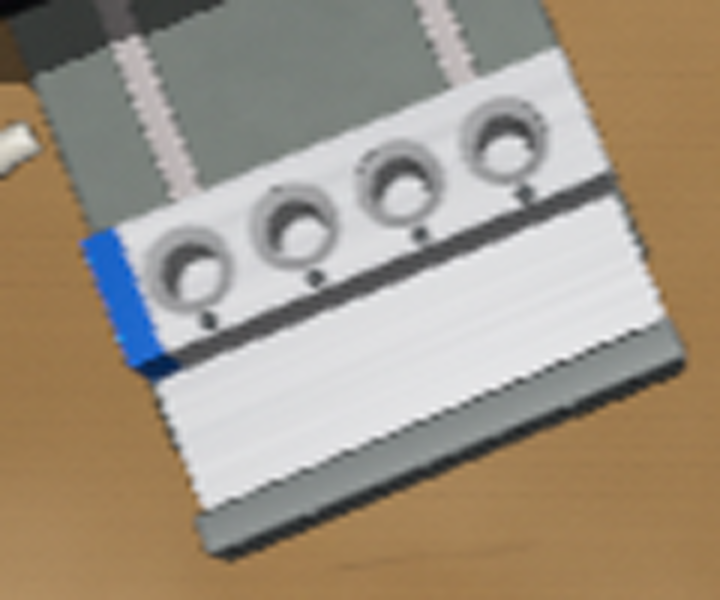

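View pics/c.png

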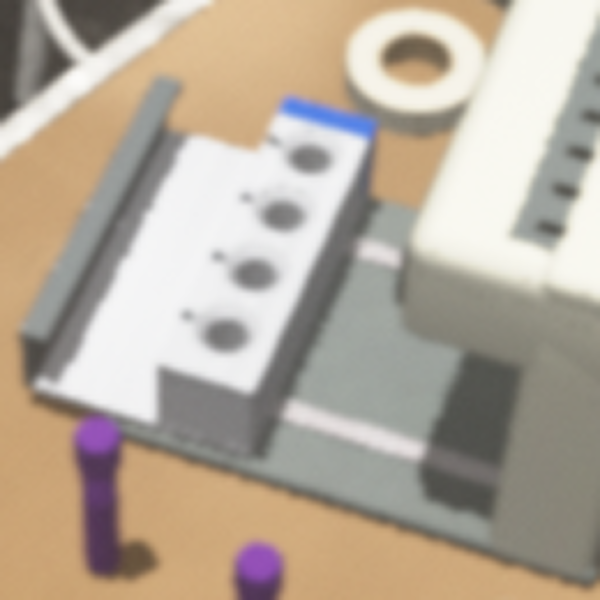

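The top view shows the rack with caps at white (340,171), yellow (350,184), red (360,196) and green (371,208). The blue tape is at (388,235), so the order is green, red, yellow, white. Things that could be mistaken for these tubes:
- Two purple decoy tubes at (283,155) and (284,198).
- The red stopper at (335,288).
- The red bottle cap at (281,13).
- The tubes in the far rack at (190,20).

The close crop confirms green sits next to the blue board. The tray's blue end is at left, and its well rings are at about (181.5,229.8), (199,222.7), (216.7,215.2) and (234.3,208).

```bash
cat > plan.py <<'E'
from m import *
# wells: top rings at z=.063, side holes at z~.061
wt=ray("top",[[181.5,229.8],[199,222.7],[216.7,215.2],[234.3,208]],.063)[:,:2]
ws=ray("side",[[316.7,138.6],[310.9,151.2],[305,163.9],[298.8,177.2]],.061)[:,:2]
tt=np.array([[.5094,-.054],[.5328,-.035],[.5564,-.0164],[.5806,.0024]])
ts=np.array([[.5073,-.0537],[.5314,-.0349]])
def fit(P,off):
    off=np.array(off); c=P.mean(0); d=((P-c)*(off-off.mean())[:,None]).sum(0); d/=np.linalg.norm(d)
    o=c-d*off.mean(); return o,np.degrees(np.arctan2(d[1],d[0])),np.diff(P@d),o+np.outer(off,d)
W=(wt+ws)/2
T=tt.copy(); T[:]-=[.0005,0.0003]
Wo,Wa,Wd,Wf=fit(W,[.054,.018,-.018,-.054]); To,Ta,Td,Tf=fit(T,[.045,.015,-.015,-.045])
YT=Ta+90; YW=Wa-90   # tool-y angles: rack x, tray x
def rel(pos,ay,tgt,ty):
    "shift in tool axes + turn about tool z from (pos, ay deg) to (tgt, ty)"
    d=np.array(tgt)-pos; a=np.radians(ay); y=np.array([np.cos(a),np.sin(a),0]); x=np.array([-y[1],y[0],0])
    return np.array([d@x,d@y,-d[2]])*1000, (ay-ty+90)%180-90
def now():
    s=manip.get_state(); q=s["ee_rot"]; M=R.from_quat([*q[1:],q[0]]).as_matrix()
    return s["position"],np.degrees(np.arctan2(M[1,1],M[0,1])),s,M
E
python3 - <<'E'
from plan import *
print(wt,ws,fit(wt,[.054,.018,-.018,-.054])[1:3],fit(ws,[.054,.018,-.018,-.054])[1:3])
print(Wf,Wa,Wd,Tf,Ta,Td,YT,YW)
p,a,s,M=now(); print(p,a,M[:,2])
print(rel(p,a,[*Tf[0],.23],YT))
for i in range(4):
    print(i,"load",rel([*Tf[i],.21],YT,[*Wf[i],.21],YW))
    if i<3: print("back",rel([*Wf[i],.21],YW,[*Tf[i+1],.21],YT))
E
```

```text
[[0.4757 0.303 ]
 [0.4892 0.27  ]
 [0.5036 0.2365]
 [0.5175 0.2029]] [[0.4777 0.3025]
 [0.4921 0.2687]
 [0.5061 0.2358]
 [0.5201 0.2024]] (np.float64(112.7083204672762), array([-0.0356, -0.0365, -0.0364])) (np.float64(112.94775892222253), array([-0.0367, -0.0358, -0.0362]))
[[0.4768 0.3025]
 [0.4908 0.2693]
 [0.5047 0.2361]
 [0.5187 0.203 ]] 112.82805294570821 [-0.0362 -0.0361 -0.0363] [[ 0.509  -0.054 ]
 [ 0.5325 -0.0354]
 [ 0.5561 -0.0167]
 [ 0.5796  0.0019]] -141.630039902711 [-0.0301 -0.03   -0.0306] -51.63003990271099 22.828052945708208
[0.1652 0.5502 0.2305] 73.27950121873813 [-0.0007 -0.0015 -1.    ]
(array([-503.1038, -479.7732,    0.5318]), np.float64(-55.09045887855086))
0 load (array([ 196.0151, -299.4956,   -0.    ]), np.float64(-74.4580928484192))
back (array([-333.0271,  -79.6969,   -0.    ]), np.float64(74.4580928484192))
1 load (array([ 156.3691, -264.812 ,   -0.    ]), np.float64(-74.4580928484192))
back (array([-288.9888,  -50.7938,   -0.    ]), np.float64(74.4580928484192))
2 load (array([ 116.7232, -230.1283,   -0.    ]), np.float64(-74.4580928484192))
back (array([-244.9505,  -21.8908,   -0.    ]), np.float64(74.4580928484192))
3 load (array([  77.0772, -195.4447,   -0.    ]), np.float64(-74.4580928484192))
```

Call:
{"op": "servo_tool", "data": {"series": "-0.503 -0.480 0 0 0 124.9 0.45; -0.503 -0.480 0 0 0 124.9 0.45; -0.503 -0.480 0 0 0 124.9 0.45; -0.503 -0.480 0 0 0 124.9 0.45; -0.503 -0.480 0 0 0 124.9 0.45", "squeeze": 40}}

```text
clock: 0.6
position: [0.2893, 0.3315, 0.231]
ee_rot: [0.0, 0.5, 0.866, -0.0]
contact_force: [0.1, 0.7, -0.0]
width: 0.0471
gripper_force: 0.0
```

```bash
cat > go.py <<'E'
import sys
from plan import *
k,i,z=sys.argv[1],int(sys.argv[2]),float(sys.argv[3])
p,a,s,M=now(); t,y=(Tf,YT) if k=="T" else (Wf,YW)
print(p,round(a,2),"q6",s["qpos"][5],"w",s["width"],s["clock"]); print(rel(p,a,[*t[i],z],y), rel(p,a,[*t[i],z],y)[1]%180, M[:,2])
E
python3 go.py T 0 .22
```

```text
[0.2893 0.3315 0.231 ] 30.01 q6 0.1714158077733007 w 0.04706857699601766 0.6
(array([-443.7251,   -2.5224,   11.0262]), np.float64(81.63917440315836)) 81.63917440315836 [-0.     -0.0003 -1.    ]
```

Call:
{"op": "servo_tool", "data": {"series": "-0.4437 -0.0025 0.01 0 0 81.6 0.45; -0.4437 -0.0025 0.01 0 0 81.6 0.45; -0.4437 -0.0025 0.01 0 0 81.6 0.45; -0.4437 -0.0025 0.01 0 0 81.6 0.45; -0.4437 -0.0025 0.01 0 0 81.6 0.45"}}

```text
clock: 1.1
position: [0.4143, 0.115, 0.2256]
ee_rot: [-0.0, 0.783, 0.622, 0.0]
contact_force: [0.9, 0.5, 0.2]
width: 0.0473
gripper_force: 0.0
```

```bash
python3 go.py T 0 .20
```

```text
[0.4143 0.115  0.2256] -13.03 q6 0.335637982895804 w 0.04725474308539316 1.1
(array([-143.2889,  130.3904,   25.5673]), np.float64(38.60174376914631)) 38.60174376914631 [ 0.0002  0.0004 -1.    ]
```

Call:
{"op": "servo_tool", "data": {"series": "-0.1433 0.1304 0.025 0 0 38.6 0.45; -0.1433 0.1304 0.025 0 0 38.6 0.45; -0.1433 0.1304 0.025 0 0 38.6 0.45; -0.1433 0.1304 0.025 0 0 38.6 0.45; -0.1433 0.1304 0.025 0 0 38.6 0.45"}}

```text
clock: 1.6
position: [0.5122, -0.0566, 0.1992]
ee_rot: [0.001, 0.945, 0.327, -0.0]
contact_force: [-1.5, 1.0, 0.5]
width: 0.0469
gripper_force: 0.0
```

```bash
python3 go.py T 0 .081; python3 -c "
from h import *
for n in('top','side'): cv2.imwrite(f'pics/{n}1.png',eyes.get_image(n)[:,:,::-1])
a=cv2.imread('pics/side1.png')[130:330,120:360]; cv2.imwrite('pics/s1c.png',cv2.resize(a,(720,600),interpolation=2))"
```

```text
[ 0.5122 -0.0566  0.1992] -51.8 q6 0.6612213819988761 w 0.04688143054057155 1.6
(array([ -0.9234,  -4.0356, 118.2034]), np.float64(-0.16843867248888955)) 179.8315613275111 [ 0.0002 -0.0023 -1.    ]
```

View pics/s1c.png

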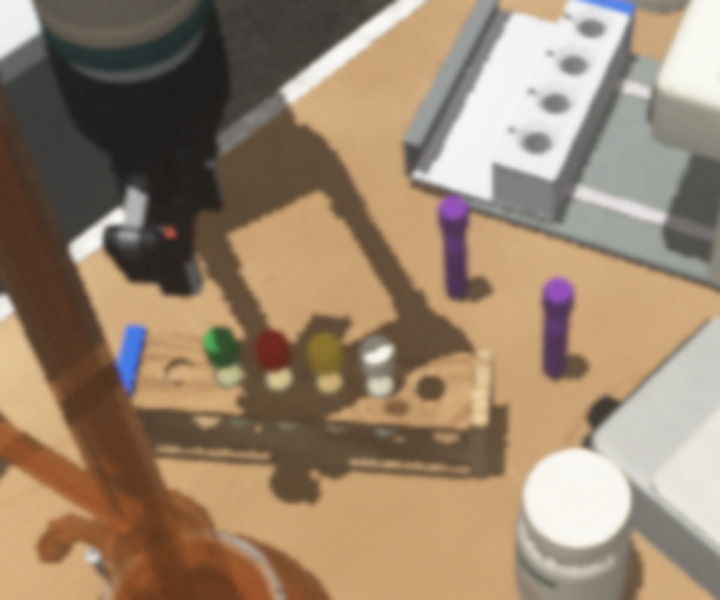

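The side crop shows the gripper above the green cap, at crop (222,345). The neighbouring tubes are undisturbed.

```bash
python3 go.py T 0 .081
```

```text
[ 0.5097 -0.0527  0.1996] -51.39 q6 0.6578810592857784 w 0.04658671807537159 1.7
(array([ -1.3471,   0.6293, 118.6461]), np.float64(0.23597012053014055)) 0.23597012053014055 [-0.0021  0.0008 -1.    ]
```

Call:
{"op": "servo_tool", "data": {"series": "-0.0005 0 0.035 0 0 0 0.45; -0.0005 0 0.07 0 0 0 0.45; -0.0005 0 0.1 0 0 0 0.45; -0.0005 0 0.118 0 0 0 0.45; -0.0005 0 0.118 0 0 0 0.45"}}

```text
clock: 2.2
position: [0.5064, -0.0502, 0.0803]
ee_rot: [-0.002, 0.943, 0.333, -0.003]
contact_force: [-0.1, 0.3, 0.5]
width: 0.0469
gripper_force: 0.0
```

Call:
{"op": "servo_tool", "data": {"series": "0 0 0 0 0 0 0.7; 0 0 0 0 0 0 1; 0 0 0 0 0 0 1; 0 0 0 0 0 0 1; 0 0 0 0 0 0 1", "squeeze": 40}}

```text
clock: 2.7
position: [0.5105, -0.0521, 0.084]
ee_rot: [0.001, 0.943, 0.332, 0.001]
contact_force: [0.5, -1.1, 5.1]
width: 0.0171
gripper_force: 39.4
```

Call:
{"op": "servo_tool", "data": {"series": "0 0 -0.02 0 0 0 1; 0 0 -0.05 0 0 0 1; 0 0 -0.09 0 0 0 1; 0 0 -0.13 0 0 0 1; 0 0 -0.13 0 0 0 1"}}

```text
clock: 3.2
position: [0.5126, -0.0525, 0.2182]
ee_rot: [0.003, 0.943, 0.332, 0.005]
contact_force: [-0.3, -0.2, -0.9]
width: 0.0167
gripper_force: 39.7
```

```bash
python3 go.py W 0 .21; python3 -c "
from h import *
a=eyes.get_image('side')[130:330,120:360,::-1]; cv2.imwrite('pics/s2c.png',cv2.resize(a,(720,600),interpolation=2))"; python3 go.py W 0 .21
```

```text
[ 0.5126 -0.0525  0.2182] -51.27 q6 0.6572237349936474 w 0.01673017847389004 3.2
(array([ 194.2431, -299.3454,    8.2233]), np.float64(-74.09329489757872)) 105.90670510242128 [ 0.011  -0.0024 -0.9999]
[ 0.5108 -0.0521  0.2154] -51.26 q6 0.6572260410283103 w 0.01688252203688761 3.25
(array([ 195.3635, -297.9167,    5.4003]), np.float64(-74.09128988063486)) 105.90871011936514 [ 0.0059 -0.0012 -1.    ]
```

View pics/s2c.png

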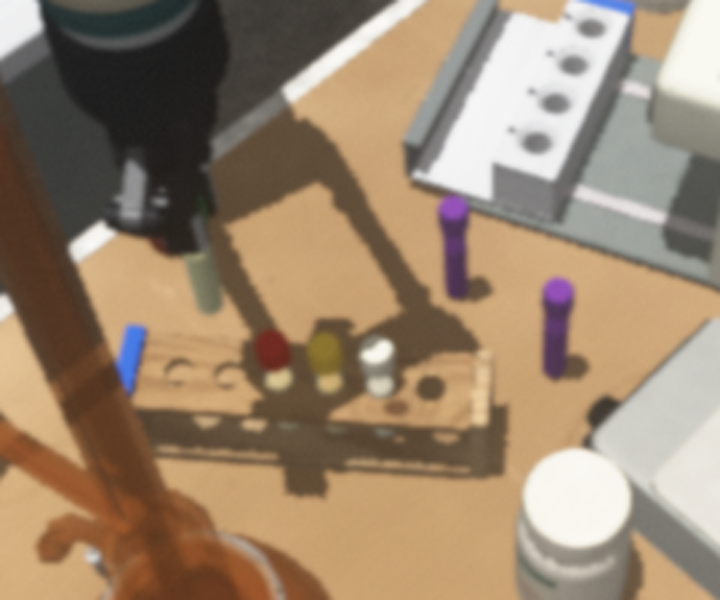

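```bash
python3 -c "
from h import *
x,y=.5104,-.0525
print((proj('side',[[x,y,.144],[x,y,.18],[x,y,.2],[x,y,.2154]])-[120,130])*3)
print(ray('side',[[120+208/3,130+308/3]],.144))"
```

```text
[[212.67324981 303.24895347]
 [202.82010497 267.69890349]
 [197.04316951 246.85577696]
 [192.43689318 230.2363771 ]]
[[ 0.51090133 -0.05630474  0.144     ]]
```

Call:
{"op": "servo_tool", "data": {"series": "0.0365 -0.0315 0.004 0 0 -8 1; 0.07 -0.065 0.004 0 0 -16 1; 0.1 -0.1 0.004 0 0 -24 1; 0.125 -0.135 0.004 0 0 -32 1; 0.145 -0.17 0.004 0 0 -40 1"}}

```text
clock: 3.75
position: [0.5149, 0.1733, 0.2067]
ee_rot: [-0.001, 0.771, 0.637, -0.001]
contact_force: [0.3, 0.4, -0.7]
width: 0.017
gripper_force: 39.7
```

```bash
python3 go.py W 0 .21
```

```text
[0.5149 0.1733 0.2067] -10.92 q6 0.3868029809878539 w 0.016983982356249372 3.75
(array([119.6536, -61.9142,  -3.341 ]), np.float64(-33.750025453358205)) 146.2499745466418 [-0.0034 -0.0003 -1.    ]
```

Call:
{"op": "servo_tool", "data": {"series": "0.035 -0.018 -0.003 0 0 -8.5 1; 0.07 -0.036 -0.003 0 0 -17 1; 0.1 -0.052 -0.003 0 0 -25.5 1; 0.1197 -0.062 -0.003 0 0 -33.7 1; 0.1197 -0.062 -0.003 0 0 -33.7 1"}}

```text
clock: 4.25
position: [0.4765, 0.3032, 0.2097]
ee_rot: [-0.002, 0.554, 0.832, -0.001]
contact_force: [0.1, -1.1, -1.0]
width: 0.0168
gripper_force: 39.6
```

Call:
{"op": "servo_tool", "data": {"series": "0 0 0.01 0 0 0 1; 0 0 0.025 0 0 0 1; 0 0 0.04 0 0 0 1; 0 0 0.05 0 0 0 1; 0 0 0.05 0 0 0 1"}}

```text
clock: 4.75
position: [0.4775, 0.2993, 0.1593]
ee_rot: [-0.001, 0.557, 0.831, -0.002]
contact_force: [0.4, -0.6, -0.3]
width: 0.0169
gripper_force: 39.6
```

```bash
python3 go.py W 0 .095;  python3 -c "
from h import *
for n in('top','side'):cv2.imwrite(f'pics/{n}3.png',eyes.get_image(n)[:,:,::-1])
a=cv2.imread('pics/side3.png')[60:235,250:425];b=cv2.imread('pics/top3.png')[150:290,140:280]
cv2.imwrite('pics/c3.png',np.hstack([cv2.resize(a,(400,400),interpolation=2),cv2.resize(b,(400,400),interpolation=2)]))"; python3 go.py W 0 .095
```

```text
[0.4775 0.2993 0.1593] 22.31 q6 0.047326776315985704 w 0.016907637419177127 4.75
(array([ 3.2638,  0.5549, 64.2525]), np.float64(-0.5202230958123124)) 179.4797769041877 [-0.0044 -0.0024 -1.    ]
[0.4788 0.3003 0.1614] 22.36 q6 0.04704384867156002 w 0.016954569331889765 4.85
(array([ 2.7766, -1.0599, 66.3633]), np.float64(-0.47174767303833676)) 179.52825232696165 [-0.0005 -0.0004 -1.    ]
```

View pics/c3.png

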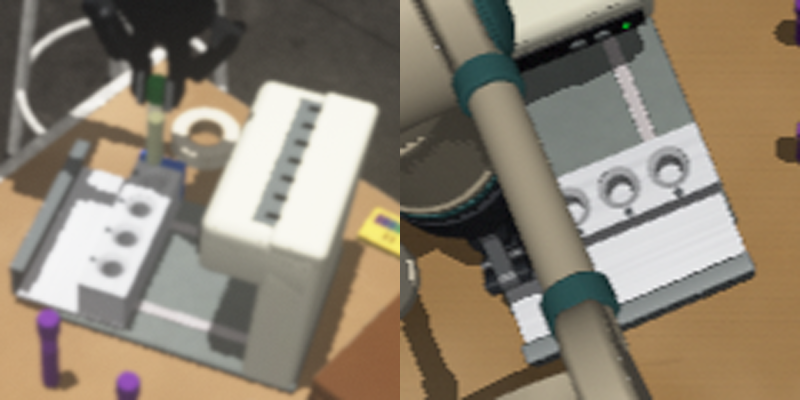

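The left view shows the green tube, vertical in the gripper, with its bottom at about side pixel (319,132), just above the first (blue-end) well.

```bash
python3 -c "
from plan import *
print(proj('side',[[*Wf[0],.088],[*Wf[0],.063],[.4788,.3003,.088]]), ray('side',[[318.7,132.2]],.09)); p=cv2.imread('pics/side3.png')
"; python3 go.py W 0 .095
```

```text
[[317.0031 129.4853]
 [316.4059 137.7253]
 [317.0153 130.5679]] [[0.4854 0.2979 0.09  ]]
[0.4788 0.3003 0.1614] 22.36 q6 0.04704384867156002 w 0.016954569331889765 4.85
(array([ 2.7766, -1.0599, 66.3633]), np.float64(-0.47174767303833676)) 179.52825232696165 [-0.0005 -0.0004 -1.    ]
```

Call:
{"op": "servo_tool", "data": {"series": "0.0025 -0.001 0.005 0 0 0 1; 0.0025 -0.001 0.015 0 0 0 1; 0.0025 -0.001 0.025 0 0 0 1; 0.0025 -0.001 0.035 0 0 0 1; 0.0025 -0.001 0.04 0 0 0 1"}}

```text
clock: 5.35
position: [0.476, 0.3027, 0.1201]
ee_rot: [-0.001, 0.556, 0.831, -0.001]
contact_force: [-0.4, -0.1, -0.8]
width: 0.017
gripper_force: 39.6
```

Call:
{"op": "servo_tool", "data": {"series": "0 0 0.007 0 0 0 1; 0 0 0.014 0 0 0 1; 0 0 0.02 0 0 0 1; 0 0 0.023 0 0 0 1; 0 0 0.023 0 0 0 1"}}

```text
clock: 5.85
position: [0.4765, 0.3029, 0.0982]
ee_rot: [-0.0, 0.556, 0.831, -0.0]
contact_force: [0.2, 0.3, 0.1]
width: 0.0167
gripper_force: 39.6
```

Call:
{"op": "servo_tool", "data": {"series": "0 0 0.003 0 0 0 1; 0 0 0.003 0 0 0 0.45; 0 0 0.003 0 0 0 0.45; 0 0 0.003 0 0 0 0.45; 0 0 -0.02 0 0 0 0.45"}}

```text
clock: 6.35
position: [0.4745, 0.3018, 0.1162]
ee_rot: [-0.002, 0.556, 0.831, -0.003]
contact_force: [0.3, -0.1, -0.5]
width: 0.0472
gripper_force: 0.0
```

Call:
{"op": "servo_tool", "data": {"series": "0 0 -0.03 0 0 0 0.45; -0.01 0 -0.07 0 0 0 0.45; -0.035 -0.005 -0.08 0 0 5 0.45; -0.07 -0.013 -0.085 0 0 13 0.45; -0.115 -0.023 -0.085 0 0 21 0.45"}}

```text
clock: 6.85
position: [0.5001, 0.188, 0.205]
ee_rot: [0.001, 0.699, 0.715, 0.002]
contact_force: [0.8, -0.8, 1.1]
width: 0.0469
gripper_force: 0.0
```

```bash
python3 go.py T 1 .20;  python3 -c "
from h import *
for n in('side',):cv2.imwrite(f'pics/{n}4.png',eyes.get_image(n)[:,:,::-1])
a=cv2.imread('pics/side4.png')[60:235,250:425]
cv2.imwrite('pics/c4.png',cv2.resize(a,(600,600),interpolation=2))"
```

```text
[0.5001 0.188  0.205 ] 1.26 q6 0.20682001728001667 w 0.04690712892669141 6.85
(array([-224.0443,   27.54  ,    4.9918]), np.float64(52.88765342809728)) 52.88765342809728 [ 0.0031  0.0013 -1.    ]
```

View pics/c4.png

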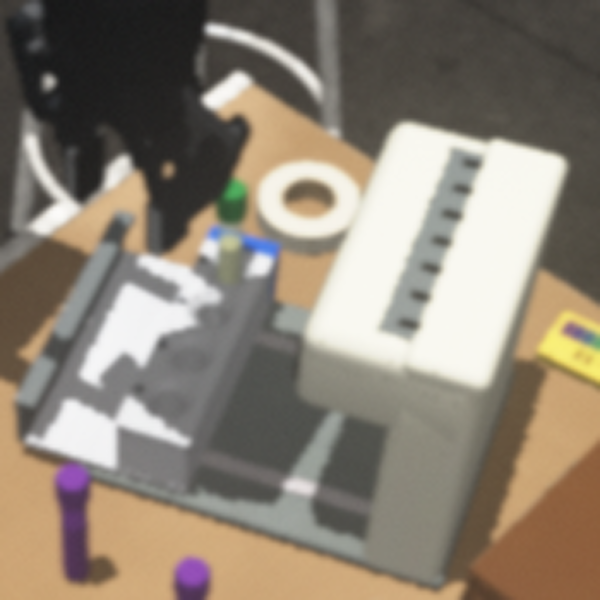

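The side view shows the green tube upright in the first well, with its cap at crop (232,200). I'll check its height with a mask.

```bash
python3 -c "
from plan import *
for n,box in(('side',(300,100,330,135)),):
    im=cv2.imread(f'pics/{n}4.png')[:,:,::-1]; print(n,blobs(n,im,box).get('green'))
    for z in(.108,.113,.118,.123): print(proj(n,[[*Wf[0],z]]))
print(proj('side',[[*Tf[0],.1]]))
im=eyes.get_image('top'); print(blobs('top',im,(160,190,220,250)).get('green'),proj('top',[[*Wf[0],.113]])); cv2.imwrite('pics/top4.png',im[:,:,::-1])
"
```

```text
side (array([317.6 , 115.76]), np.int32(25), array([6, 6], dtype=int32))
[[317.4975 122.664 ]]
[[317.6234 120.9256]]
[[317.7504 119.1736]]
[[317.8784 117.4079]]
[[193.4418 244.5798]]
(array([174.0988, 228.963 ]), np.int32(81), array([ 9, 11], dtype=int32)) [[177.4457 225.3112]]
```

```bash
python3 -c "
from plan import *
for z in(.108,.113,.118): 
  p=ray('top',[[174.1,229]],z)[0]; print(p,p[:2]-Wf[0],proj('side',[p]))
im=cv2.imread('pics/side4.png')[95:135,305:330]; cv2.imwrite('pics/c5.png',cv2.resize(im,(375,600),interpolation=0))
h=cv2.cvtColor(im,cv2.COLOR_BGR2HSV); m=(h[...,0]>45)&(h[...,0]<85)&(h[...,1]>80); ys,xs=np.nonzero(m); print(xs.mean()+305,ys.mean()+95,xs.min()+305,xs.max()+305,ys.min()+95,ys.max()+95)
"
```

```text
[0.4708 0.3092 0.108 ] [-0.006   0.0067] [[317.5089 119.3977]]
[0.4701 0.3083 0.113 ] [-0.0067  0.0058] [[317.078  117.7021]]
[0.4694 0.3075 0.118 ] [-0.0074  0.005 ] [[316.6438 115.9931]]
317.4246575342466 117.86301369863014 314 321 112 123
```

Call:
{"op": "servo_tool", "data": {"series": "-0.04 0.004 0.005 0 0 8.5 0.45; -0.085 0.009 0.005 0 0 17 0.45; -0.13 0.014 0.005 0 0 25.5 0.45; -0.17 0.019 0.005 0 0 34 0.45; -0.2 0.024 0.005 0 0 42.5 0.45"}}

```text
clock: 7.45
position: [0.5285, -0.0132, 0.1986]
ee_rot: [0.0, 0.911, 0.411, 0.0]
contact_force: [-0.5, -0.0, -0.3]
width: 0.0469
gripper_force: 0.0
```

```bash
python3 go.py T 1 .20
```

```text
[ 0.5285 -0.0132  0.1986] -41.42 q6 0.5663791564885184 w 0.046922872159985723 7.45
(array([-13.9467,  17.7155,  -1.3987]), np.float64(10.209518416838762)) 10.209518416838762 [ 0.0001 -0.0001 -1.    ]
```

Call:
{"op": "servo_tool", "data": {"series": "-0.009 0.011 0 0 0 6 0.45; -0.014 0.0177 0 0 0 10.2 0.45; -0.014 0.0177 0.01 0 0 10.2 0.45; -0.014 0.0177 0.03 0 0 10.2 0.45; -0.014 0.0177 0.05 0 0 10.2 0.45"}}

```text
clock: 7.95
position: [0.5324, -0.0326, 0.1476]
ee_rot: [-0.0, 0.943, 0.333, 0.0]
contact_force: [0.8, 0.1, 0.1]
width: 0.047
gripper_force: 0.0
```

```bash
python3 go.py T 1 .083
```

```text
[ 0.5324 -0.0326  0.1476] -51.1 q6 0.6994275851748679 w 0.046981089961691556 7.95
(array([-1.6119,  2.2654, 64.6451]), np.float64(0.5258328612710272)) 0.5258328612710272 [ 0.0003  0.0007 -1.    ]
```

Call:
{"op": "servo_tool", "data": {"series": "-0.001 0.001 0.025 0 0 0.3 0.45; -0.001 0.001 0.05 0 0 0.3 0.45; -0.001 0.001 0.064 0 0 0.3 0.45; -0.001 0.001 0.064 0 0 0.3 0.45; -0.001 0.001 0.064 0 0 0.3 0.6"}}

```text
clock: 8.45
position: [0.5322, -0.0342, 0.0844]
ee_rot: [-0.0, 0.944, 0.33, -0.0]
contact_force: [0.3, -0.5, 0.8]
width: 0.0346
gripper_force: 0.0
```

Call:
{"op": "servo_tool", "data": {"series": "0 0 0 0 0 0 0.8; 0 0 0 0 0 0 1; 0 0 0 0 0 0 1; 0 0 0 0 0 0 1; 0 0 -0.02 0 0 0 1"}}

```text
clock: 8.95
position: [0.5314, -0.0351, 0.1031]
ee_rot: [-0.001, 0.944, 0.329, -0.001]
contact_force: [-0.8, -0.1, -0.9]
width: 0.0171
gripper_force: 39.4
```

Call:
{"op": "servo_tool", "data": {"series": "0 0 -0.025 0 0 0 1; 0 0 -0.05 0 0 0 1; 0 0 -0.08 0 0 0 1; 0 0 -0.1 0 0 0 1; 0 0 -0.11 0 0 0 1"}}

```text
clock: 9.45
position: [0.5332, -0.0353, 0.2169]
ee_rot: [0.001, 0.944, 0.329, 0.002]
contact_force: [-0.6, -0.3, -1.0]
width: 0.0167
gripper_force: 39.5
```

```bash
python3 go.py W 1 .21
```

```text
[ 0.5332 -0.0353  0.2169] -51.57 q6 0.7036993221380471 w 0.01669468379513708 9.45
(array([ 156.0692, -265.0365,    6.8686]), np.float64(-74.39552963468458)) 105.60447036531542 [ 0.0037 -0.0007 -1.    ]
```

Call:
{"op": "servo_tool", "data": {"series": "0.032 -0.03 0.004 0 0 -8 1; 0.06 -0.063 0.004 0 0 -16 1; 0.085 -0.097 0.004 0 0 -24 1; 0.108 -0.13 0.004 0 0 -32.5 1; 0.125 -0.165 0.004 0 0 -41 1"}}

```text
clock: 9.95
position: [0.5276, 0.1735, 0.2098]
ee_rot: [-0.0, 0.767, 0.641, -0.0]
contact_force: [0.1, 1.1, -0.5]
width: 0.0168
gripper_force: 39.5
```

```bash
python3 go.py W 1 .16
```

```text
[0.5276 0.1735 0.2098] -10.21 q6 0.37067785013189775 w 0.016808461952568146 9.95
(array([ 87.7226, -53.2451,  49.8042]), np.float64(-33.0422005883205)) 146.9577994116795 [-0.0007 -0.     -1.    ]
```

Call:
{"op": "servo_tool", "data": {"series": "0.03 -0.018 0 0 0 -8.5 1; 0.06 -0.036 0 0 0 -17 1; 0.081 -0.049 0.01 0 0 -25.5 1; 0.0877 -0.0532 0.025 0 0 -33 1; 0.0877 -0.0532 0.045 0 0 -33 1"}}

```text
clock: 10.45
position: [0.4909, 0.2695, 0.1652]
ee_rot: [0.0, 0.554, 0.832, 0.0]
contact_force: [0.8, -0.1, -1.0]
width: 0.017
gripper_force: 39.5
```

Call:
{"op": "servo_tool", "data": {"series": "0 0 0.004 0 0 0 1; 0 0 0.004 0 0 0 1; 0 0 0.004 0 0 0 1; 0 0 0.004 0 0 0 1; 0 0 0.004 0 0 0 1"}}

```text
clock: 10.95
position: [0.4921, 0.2678, 0.1625]
ee_rot: [0.0, 0.556, 0.831, 0.001]
contact_force: [0.5, -0.1, 0.0]
width: 0.0168
gripper_force: 39.5
```

```bash
python3 go.py W 1 .096
```

```text
[0.4921 0.2678 0.1625] 22.41 q6 -0.016919511873536533 w 0.016810180460135167 10.95
(array([ 1.9167, -0.7042, 66.5418]), np.float64(-0.42249843220730554)) 179.5775015677927 [ 0.0016  0.0007 -1.    ]
```

Call:
{"op": "servo_tool", "data": {"series": "0.0015 -0.0007 0.008 0 0 -0.4 1; 0.002 -0.0007 0.018 0 0 -0.4 1; 0.002 -0.0007 0.028 0 0 -0.4 1; 0.002 -0.0007 0.038 0 0 -0.4 1; 0.002 -0.0007 0.045 0 0 -0.4 1"}}

```text
clock: 11.45
position: [0.4899, 0.2694, 0.1153]
ee_rot: [-0.0, 0.553, 0.833, -0.0]
contact_force: [0.3, 0.1, 0.6]
width: 0.0168
gripper_force: 39.5
```

Call:
{"op": "servo_tool", "data": {"series": "0 0 0.007 0 0 0 1; 0 0 0.014 0 0 0 1; 0 0 0.019 0 0 0 1; 0 0 0.021 0 0 0 1; 0 0 0.021 0 0 0 1"}}

```text
clock: 11.95
position: [0.4917, 0.2701, 0.0981]
ee_rot: [0.001, 0.553, 0.833, 0.002]
contact_force: [-0.8, 0.1, 11.4]
width: 0.0171
gripper_force: 40.6
```

Call:
{"op": "servo_tool", "data": {"series": "0 0 0.001 0 0 0 0.6; 0 0 0.001 0 0 0 0.45; 0 0 0.001 0 0 0 0.45; 0 0 0.001 0 0 0 0.45; 0 0 -0.02 0 0 0 0.45"}}

```text
clock: 12.45
position: [0.4879, 0.2685, 0.1131]
ee_rot: [-0.002, 0.553, 0.833, -0.003]
contact_force: [-0.3, -0.4, 0.3]
width: 0.0472
gripper_force: 0.0
```

Call:
{"op": "servo_tool", "data": {"series": "0 0 -0.03 0 0 0 0.45; -0.01 0 -0.07 0 0 0 0.45; -0.035 -0.005 -0.08 0 0 5 0.45; -0.07 -0.01 -0.085 0 0 13 0.45; -0.115 -0.018 -0.085 0 0 21 0.45"}}

```text
clock: 12.95
position: [0.5189, 0.1566, 0.2018]
ee_rot: [0.001, 0.697, 0.717, 0.001]
contact_force: [0.8, -0.9, -1.1]
width: 0.0472
gripper_force: 0.0
```

```bash
python3 go.py T 2 .20; cat > chk.py <<'E'
from plan import *
K=["green","red","yellow","white"]
im=eyes.get_image("top"); x0,y0,x1,y1=155,180,260,245
b=blobs("top",im,(x0,y0,x1,y1))
for i,k in enumerate(K[:3]):
    if k in b: p=ray("top",b[k][0],.113)[0]; print("tray",k,b[k][0],b[k][1],(p[:2]-Wf[i])*1000)
b=blobs("top",im,boxes["top"])
for i,k in enumerate(K):
    if k in b: p=ray("top",b[k][0],.1)[0]; print("rack",k,b[k][1],(p[:2]-Tf[i])*1000)
E
python3 chk.py
```

```text
[0.5189 0.1566 0.2018] 1.66 q6 0.13513584165241144 w 0.04716201315845183 12.95
(array([-174.377 ,   32.1316,    1.7743]), np.float64(53.28834309934285)) 53.28834309934285 [ 0.0026  0.0012 -1.    ]
tray green [174.2151 228.1828] 93 [-5.2227  5.6792]
tray red [194.8471 218.2706] 85 [-1.1953  2.0311]
rack yellow 91 [0.0807 0.3745]
rack white 67 [1.0956 0.4444]
```

Call:
{"op": "servo_tool", "data": {"series": "-0.033 0.006 0.002 0 0 8.5 0.45; -0.07 0.013 0.002 0 0 17 0.45; -0.107 0.02 0.002 0 0 25.5 0.45; -0.14 0.026 0.002 0 0 34 0.45; -0.16 0.029 0.002 0 0 42.5 0.45"}}

```text
clock: 13.5
position: [0.5526, -0.0048, 0.1983]
ee_rot: [0.0, 0.91, 0.414, -0.0]
contact_force: [0.1, -0.3, 0.1]
width: 0.0466
gripper_force: 0.0
```

```bash
python3 go.py T 2 .20
```

```text
[ 0.5526 -0.0048  0.1983] -41.09 q6 0.5831096596018887 w 0.046610219965249784 13.5
(array([-6.7036, 10.4033, -1.7454]), np.float64(10.544471341585052)) 10.544471341585052 [-0.0003 -0.0007 -1.    ]
```

Call:
{"op": "servo_tool", "data": {"series": "-0.004 0.006 0 0 0 6 0.45; -0.0067 0.0104 0 0 0 10.5 0.45; -0.0067 0.0104 0.01 0 0 10.5 0.45; -0.0067 0.0104 0.03 0 0 10.5 0.45; -0.0067 0.0104 0.05 0 0 10.5 0.45"}}

```text
clock: 14.0
position: [0.5555, -0.0139, 0.1475]
ee_rot: [-0.0, 0.943, 0.334, 0.0]
contact_force: [1.0, -0.2, -0.4]
width: 0.0469
gripper_force: 0.0
```

```bash
python3 go.py T 2 .083
```

```text
[ 0.5555 -0.0139  0.1475] -51.02 q6 0.7399464290368158 w 0.04689180309409768 14.0
(array([-1.3639,  2.5778, 64.5249]), np.float64(0.609215728260665)) 0.609215728260665 [-0.0001  0.0003 -1.    ]
```

Call:
{"op": "servo_tool", "data": {"series": "-0.001 0.001 0.025 0 0 0.3 0.45; -0.001 0.001 0.05 0 0 0.3 0.45; -0.001 0.001 0.064 0 0 0.3 0.45; -0.001 0.001 0.064 0 0 0.3 0.45; -0.001 0.001 0.064 0 0 0.3 0.6"}}

```text
clock: 14.5
position: [0.5554, -0.0153, 0.0843]
ee_rot: [-0.0, 0.944, 0.331, -0.0]
contact_force: [1.0, 0.0, 0.4]
width: 0.0348
gripper_force: 0.0
```

Call:
{"op": "servo_tool", "data": {"series": "0 0 0 0 0 0 0.8; 0 0 0 0 0 0 1; 0 0 0 0 0 0 1; 0 0 0 0 0 0 1; 0 0 -0.02 0 0 0 1"}}

```text
clock: 15.0
position: [0.5545, -0.0159, 0.103]
ee_rot: [-0.001, 0.944, 0.33, -0.002]
contact_force: [1.1, -1.1, -1.1]
width: 0.0166
gripper_force: 39.4
```

Call:
{"op": "servo_tool", "data": {"series": "0 0 -0.025 0 0 0 1; 0 0 -0.05 0 0 0 1; 0 0 -0.08 0 0 0 1; 0 0 -0.1 0 0 0 1; 0 0 -0.11 0 0 0 1"}}

```text
clock: 15.5
position: [0.5565, -0.0159, 0.217]
ee_rot: [0.001, 0.944, 0.33, 0.002]
contact_force: [0.7, 0.7, -0.1]
width: 0.0167
gripper_force: 39.5
```

```bash
python3 go.py W 2 .21
```

```text
[ 0.5565 -0.0159  0.217 ] -51.46 q6 0.7445171384804532 w 0.01665650723882859 15.5
(array([ 116.5435, -229.3668,    6.9574]), np.float64(-74.28855493544879)) 105.71144506455121 [ 0.0037 -0.0004 -1.    ]
```

Call:
{"op": "servo_tool", "data": {"series": "0.024 -0.025 0.004 0 0 -8 1; 0.047 -0.053 0.004 0 0 -16 1; 0.067 -0.083 0.004 0 0 -24 1; 0.084 -0.114 0.004 0 0 -32.5 1; 0.097 -0.145 0.004 0 0 -41 1"}}

```text
clock: 16.0
position: [0.5407, 0.1595, 0.2098]
ee_rot: [-0.0, 0.767, 0.642, -0.0]
contact_force: [0.8, 0.5, -0.5]
width: 0.0169
gripper_force: 39.5
```

```bash
python3 go.py W 2 .16
```

```text
[0.5407 0.1595 0.2098] -10.11 q6 0.33967611574652945 w 0.016866631400785648 16.0
(array([ 69.1226, -48.8196,  49.7686]), np.float64(-32.93858642549717)) 147.06141357450284 [-0.0013  0.0001 -1.    ]
```

Call:
{"op": "servo_tool", "data": {"series": "0.026 -0.018 0 0 0 -8.5 1; 0.05 -0.035 0 0 0 -17 1; 0.065 -0.046 0.01 0 0 -25.5 1; 0.0691 -0.0488 0.025 0 0 -33 1; 0.0691 -0.0488 0.045 0 0 -33 1"}}

```text
clock: 16.5
position: [0.5052, 0.2361, 0.1653]
ee_rot: [0.0, 0.554, 0.833, 0.0]
contact_force: [1.0, -0.3, -1.0]
width: 0.0171
gripper_force: 39.5
```

Call:
{"op": "servo_tool", "data": {"series": "0 0 0.004 0 0 0 1; 0 0 0.004 0 0 0 1; 0 0 0.004 0 0 0 1; 0 0 0.004 0 0 0 1; 0 0 0.004 0 0 0 1"}}

```text
clock: 17.0
position: [0.5063, 0.2349, 0.1625]
ee_rot: [0.001, 0.555, 0.832, 0.001]
contact_force: [-0.8, 0.3, -0.0]
width: 0.0172
gripper_force: 39.5
```

```bash
python3 go.py W 2 .0975
```

```text
[0.5063 0.2349 0.1625] 22.51 q6 -0.08329825433871028 w 0.01716801340154369 17.0
(array([ 1.7626, -1.0207, 65.0088]), np.float64(-0.31430160516835315)) 179.68569839483166 [ 0.0016  0.0006 -1.    ]
```

Call:
{"op": "servo_tool", "data": {"series": "0.0015 -0.001 0.008 0 0 -0.3 1; 0.002 -0.001 0.018 0 0 -0.3 1; 0.002 -0.001 0.028 0 0 -0.3 1; 0.002 -0.001 0.038 0 0 -0.3 1; 0.002 -0.001 0.045 0 0 -0.3 1"}}

```text
clock: 17.5
position: [0.5045, 0.2366, 0.1157]
ee_rot: [0.0, 0.553, 0.833, 0.0]
contact_force: [1.8, 0.4, 0.6]
width: 0.0172
gripper_force: 39.7
```

Call:
{"op": "servo_tool", "data": {"series": "0 0 0.007 0 0 0 1; 0 0 0.013 0 0 0 1; 0 0 0.018 0 0 0 1; 0 0 0.0195 0 0 0 1; 0 0 0.0195 0 0 0 1"}}

```text
clock: 18.0
position: [0.5048, 0.2366, 0.0983]
ee_rot: [0.001, 0.553, 0.833, 0.001]
contact_force: [0.3, -0.0, 6.4]
width: 0.0171
gripper_force: 40.2
```

Call:
{"op": "servo_tool", "data": {"series": "0 0 0.001 0 0 0 0.6; 0 0 0.001 0 0 0 0.45; 0 0 0.001 0 0 0 0.45; 0 0 0.001 0 0 0 0.45; 0 0 -0.02 0 0 0 0.45"}}

```text
clock: 18.5
position: [0.5016, 0.2356, 0.1146]
ee_rot: [-0.002, 0.553, 0.833, -0.003]
contact_force: [-0.6, -0.2, 0.4]
width: 0.0469
gripper_force: 0.0
```

Call:
{"op": "servo_tool", "data": {"series": "0 0 -0.03 0 0 0 0.45; -0.01 0 -0.07 0 0 0 0.45; -0.035 -0.002 -0.08 0 0 5 0.45; -0.07 -0.004 -0.085 0 0 13 0.45; -0.115 -0.008 -0.085 0 0 21 0.45"}}

```text
clock: 19.0
position: [0.5418, 0.1274, 0.2034]
ee_rot: [0.0, 0.697, 0.717, 0.001]
contact_force: [0.6, 0.0, 0.2]
width: 0.047
gripper_force: 0.0
```

```bash
python3 go.py T 3 .20; python3 chk.py
```

```text
[0.5418 0.1274 0.2034] 1.66 q6 0.0763621492628378 w 0.04698465795854826 19.0
(array([-126.5996,   34.104 ,    3.4215]), np.float64(53.28588914295858)) 53.28588914295858 [ 0.0024  0.001  -1.    ]
tray green [174.2609 228.3478] 92 [-5.5248  5.5882]
tray red [195.1529 218.7294] 85 [-2.0433  1.4593]
tray yellow [210.3647 207.1059] 85 [5.3658 7.3969]
rack white 2 [-116.4411 -101.3847]
```

Call:
{"op": "servo_tool", "data": {"series": "-0.025 0.006 0.003 0 0 8.5 0.45; -0.052 0.013 0.003 0 0 17 0.45; -0.08 0.021 0.003 0 0 25.5 0.45; -0.103 0.028 0.003 0 0 34 0.45; -0.117 0.032 0.003 0 0 42.5 0.45"}}

```text
clock: 19.55
position: [0.5773, 0.0096, 0.1987]
ee_rot: [0.0, 0.91, 0.414, -0.0]
contact_force: [-0.3, 0.3, -0.3]
width: 0.0469
gripper_force: 0.0
```

```bash
python3 go.py T 3 .20; python3 -c "
from h import *
for n in('top','side'):cv2.imwrite(f'pics/{n}6.png',eyes.get_image(n)[:,:,::-1])
a=cv2.imread('pics/side6.png')[95:235,240:380];b=cv2.imread('pics/top6.png')[150:290,140:280]
cv2.imwrite('pics/c6.png',np.hstack([cv2.resize(a,(400,400),interpolation=2),cv2.resize(b,(400,400),interpolation=2)]))"
```

```text
[0.5773 0.0096 0.1987] -41.06 q6 0.6133974362066726 w 0.04685130135168809 19.55
(array([-4.3487,  6.8   , -1.2609]), np.float64(10.566981139369986)) 10.566981139369986 [-0.0006 -0.0005 -1.    ]
```

View pics/c6.png

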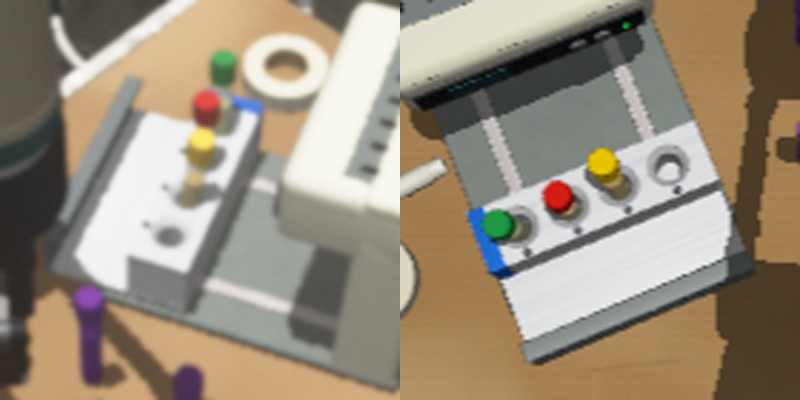

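Both views show the three tubes in wells 1–3 (top-crop caps at green (498,224), red (558,196), yellow (602,165)), with slight leans. I'll check their heights across the two views.

```bash
cat > tri.py <<'E'
import sys
from plan import *
n=sys.argv[1]; bt=[int(v) for v in sys.argv[2].split(",")]; bs=[int(v) for v in sys.argv[3].split(",")]
t,s=[cv2.imread(f"pics/{c}{n}.png")[:,:,::-1] for c in("top","side")]
a=blobs("top",t,bt); b=blobs("side",s,bs); (c1,M1),(c2,M2)=cam("top"),cam("side")
P=[np.diag([1,1,1.])@np.array([[c["fx"],0,c["cx"]],[0,c["fy"],c["cy"]],[0,0,1]])@np.c_[M.T,-M.T@c["eye"]] for c,M in((c1,M1),(c2,M2))]
for k in a:
    if k in b and k!="blue":
        X=cv2.triangulatePoints(P[0],P[1],a[k][0][:,None],b[k][0][:,None])[:,0]; print(k,a[k][1:],b[k][1:],X[:3]/X[3])
E
python3 tri.py 6 155,180,260,245 296,105,335,185; python3 tri.py 0 300,150,410,250 180,230,262,262
```

```text
green (np.int32(92), array([11, 10], dtype=int32)) (np.int32(21), array([6, 4], dtype=int32)) [0.4708 0.3075 0.1199]
red (np.int32(85), array([11, 11], dtype=int32)) (np.int32(28), array([7, 5], dtype=int32)) [0.4883 0.2707 0.1191]
white (np.int32(1556), array([83, 63], dtype=int32)) (np.int32(586), array([22, 50], dtype=int32)) [0.504  0.2421 0.062 ]
green (np.int32(89), array([11, 11], dtype=int32)) (np.int32(70), array([10,  9], dtype=int32)) [ 0.5088 -0.0539  0.1022]
red (np.int32(87), array([11, 11], dtype=int32)) (np.int32(87), array([10, 12], dtype=int32)) [ 0.5323 -0.035   0.1014]
white (np.int32(66), array([10,  9], dtype=int32)) (np.int32(136), array([11, 20], dtype=int32)) [0.5808 0.0017 0.0979]
```

Call:
{"op": "servo_tool", "data": {"series": "-0.003 0.004 0 0 0 6 0.45; -0.0043 0.0068 0 0 0 10.5 0.45; -0.0043 0.0068 0.01 0 0 10.5 0.45; -0.0043 0.0068 0.03 0 0 10.5 0.45; -0.0043 0.0068 0.05 0 0 10.5 0.45"}}

```text
clock: 20.15
position: [0.5789, 0.0048, 0.1482]
ee_rot: [-0.0, 0.942, 0.335, 0.0]
contact_force: [0.7, 0.4, -0.4]
width: 0.0464
gripper_force: 0.0
```

```bash
python3 go.py T 3 .083
```

```text
[0.5789 0.0048 0.1482] -50.87 q6 0.7752678925403573 w 0.04640673211501285 20.15
(array([-1.3   ,  2.6755, 65.2012]), np.float64(0.7603029590802635)) 0.7603029590802635 [-0.      0.0006 -1.    ]
```

Call:
{"op": "servo_tool", "data": {"series": "-0.001 0.001 0.025 0 0 0.4 0.45; -0.001 0.001 0.05 0 0 0.4 0.45; -0.001 0.001 0.0645 0 0 0.4 0.45; -0.001 0.001 0.0645 0 0 0.4 0.45; -0.001 0.001 0.0645 0 0 0.4 0.6"}}

```text
clock: 20.65
position: [0.5789, 0.003, 0.0844]
ee_rot: [-0.0, 0.944, 0.33, -0.0]
contact_force: [0.4, 0.2, -0.3]
width: 0.0348
gripper_force: 0.0
```

Call:
{"op": "servo_tool", "data": {"series": "0 0 0 0 0 0 0.8; 0 0 0 0 0 0 1; 0 0 0 0 0 0 1; 0 0 0 0 0 0 1; 0 0 -0.02 0 0 0 1"}}

```text
clock: 21.15
position: [0.5777, 0.0025, 0.1029]
ee_rot: [-0.001, 0.944, 0.329, -0.002]
contact_force: [0.8, 0.1, -0.3]
width: 0.0171
gripper_force: 39.3
```

Call:
{"op": "servo_tool", "data": {"series": "0 0 -0.025 0 0 0 1; 0 0 -0.05 0 0 0 1; 0 0 -0.08 0 0 0 1; 0 0 -0.1 0 0 0 1; 0 0 -0.11 0 0 0 1"}}

```text
clock: 21.65
position: [0.5801, 0.0021, 0.217]
ee_rot: [0.001, 0.944, 0.329, 0.002]
contact_force: [-0.7, -0.7, -0.9]
width: 0.017
gripper_force: 39.3
```

```bash
python3 go.py W 3 .21
```

```text
[0.5801 0.0021 0.217 ] -51.56 q6 0.7835766434594745 w 0.016986059746726383 21.65
(array([  76.7576, -195.5103,    6.9749]), np.float64(-74.39101053047881)) 105.60898946952119 [ 0.0037 -0.0004 -1.    ]
```

Call:
{"op": "servo_tool", "data": {"series": "0.016 -0.02 0.004 0 0 -8 1; 0.031 -0.043 0.004 0 0 -16 1; 0.044 -0.068 0.004 0 0 -24 1; 0.055 -0.094 0.004 0 0 -32.5 1; 0.064 -0.12 0.004 0 0 -41 1"}}

```text
clock: 22.15
position: [0.5541, 0.137, 0.2098]
ee_rot: [-0.001, 0.767, 0.641, -0.001]
contact_force: [0.9, 0.6, -0.5]
width: 0.0167
gripper_force: 39.4
```

```bash
python3 go.py W 3 .16
```

```text
[0.5541 0.137  0.2098] -10.22 q6 0.2987095709388577 w 0.016735854566660827 22.15
(array([ 58.6099, -46.5082,  49.7532]), np.float64(-33.046067199661884)) 146.95393280033812 [-0.0015  0.     -1.    ]
```

Call:
{"op": "servo_tool", "data": {"series": "0.023 -0.018 0 0 0 -8.5 1; 0.043 -0.034 0 0 0 -17 1; 0.055 -0.0435 0.01 0 0 -25.5 1; 0.0586 -0.0465 0.025 0 0 -33 1; 0.0586 -0.0465 0.045 0 0 -33 1"}}

```text
clock: 22.65
position: [0.5193, 0.2032, 0.1653]
ee_rot: [0.0, 0.554, 0.832, 0.0]
contact_force: [-0.5, -0.1, -0.0]
width: 0.0172
gripper_force: 39.4
```

Call:
{"op": "servo_tool", "data": {"series": "0 0 0.004 0 0 0 1; 0 0 0.004 0 0 0 1; 0 0 0.004 0 0 0 1; 0 0 0.004 0 0 0 1; 0 0 0.004 0 0 0 1"}}

```text
clock: 23.15
position: [0.5204, 0.2021, 0.1625]
ee_rot: [0.0, 0.556, 0.831, 0.001]
contact_force: [-0.4, 0.3, -0.1]
width: 0.017
gripper_force: 39.4
```

```bash
python3 go.py W 3 .0975
```

```text
[0.5204 0.2021 0.1625] 22.42 q6 -0.14545991956565166 w 0.01704699079074223 23.15
(array([ 1.4082, -1.2435, 64.9758]), np.float64(-0.41234065008750065)) 179.58765934991249 [ 0.0015  0.0005 -1.    ]
```

Call:
{"op": "servo_tool", "data": {"series": "0.0015 -0.001 0.008 0 0 -0.4 1; 0.0015 -0.001 0.018 0 0 -0.4 1; 0.0015 -0.001 0.028 0 0 -0.4 1; 0.0015 -0.001 0.038 0 0 -0.4 1; 0.0015 -0.001 0.045 0 0 -0.4 1"}}

```text
clock: 23.65
position: [0.5187, 0.2033, 0.1156]
ee_rot: [0.0, 0.553, 0.833, 0.0]
contact_force: [1.0, 1.8, 1.6]
width: 0.0172
gripper_force: 39.5
```

Call:
{"op": "servo_tool", "data": {"series": "0 0 0.007 0 0 0 1; 0 0 0.013 0 0 0 1; 0 0 0.018 0 0 0 1; 0 0 0.0195 0 0 0 1; 0 0 0.0195 0 0 0 1"}}

```text
clock: 24.15
position: [0.5191, 0.2034, 0.0983]
ee_rot: [0.001, 0.553, 0.833, 0.001]
contact_force: [0.3, 0.3, 6.5]
width: 0.0171
gripper_force: 40.1
```

Call:
{"op": "servo_tool", "data": {"series": "0 0 0.001 0 0 0 0.6; 0 0 0.001 0 0 0 0.45; 0 0 0.001 0 0 0 0.45; 0 0 0.001 0 0 0 0.45; 0 0 -0.02 0 0 0 0.45"}}

```text
clock: 24.65
position: [0.5158, 0.2025, 0.1146]
ee_rot: [-0.002, 0.553, 0.833, -0.003]
contact_force: [0.6, -0.1, 0.0]
width: 0.0471
gripper_force: 0.0
```

Call:
{"op": "servo_tool", "data": {"series": "0 0 -0.03 0 0 0 0.45; 0 0 -0.07 0 0 0 0.45; 0 -0.01 -0.085 0 0 0 0.45; 0 -0.05 -0.085 0 0 0 0.6; 0 -0.095 -0.085 0 0 0 1"}}

```text
clock: 25.15
position: [0.4301, 0.1659, 0.2019]
ee_rot: [0.0, 0.553, 0.833, 0.0]
contact_force: [-0.4, -0.5, 0.9]
width: 0.0207
gripper_force: 0.0
```

```bash
cat >> plan.py <<'E'
tx=np.array([np.cos(np.radians(YW)),np.sin(np.radians(YW))]); F=W.mean(0)-.086*tx
E
python3 -c "
from plan import *
p,a,s,M=now(); print(p,a,s['clock'],F,rel(p,a,[*(F-.05*tx),.19],YW))
for n in('top','side'):cv2.imwrite(f'pics/{n}7.png',eyes.get_image(n)[:,:,::-1])
a=cv2.imread('pics/side7.png')[95:235,240:380];b=cv2.imread('pics/top7.png')[150:290,140:280]
cv2.imwrite('pics/c7.png',np.hstack([cv2.resize(a,(400,400),interpolation=2),cv2.resize(b,(400,400),interpolation=2)]))"
```

```text
[0.4301 0.1659 0.2019] 22.85689470099808 25.15 [0.4185 0.2194] (array([ 53.777 , -39.9898,  11.9287]), np.float64(0.028841755289874982))
```

View pics/c7.png

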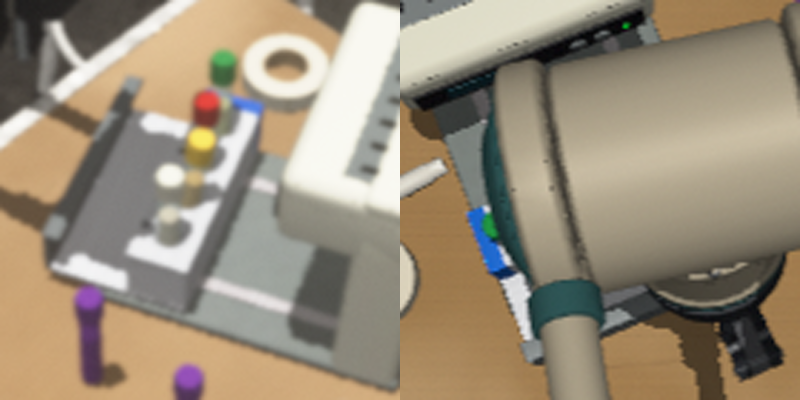

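In the side view all four tubes stand in their wells: green (223,68), red (207,108), yellow (202,147) and white (170,185). Next I push the tray home.

Call:
{"op": "servo_tool", "data": {"series": "0.025 -0.03 0 0 0 0 1; 0.05 -0.04 0 0 0 0 1; 0.0538 -0.04 0 0 0 0 1; 0.0538 -0.04 0.03 0 0 0 1; 0.0538 -0.04 0.07 0 0 0 1"}}

```text
clock: 25.75
position: [0.3758, 0.2012, 0.133]
ee_rot: [0.002, 0.553, 0.833, 0.003]
contact_force: [1.0, -0.4, 0.1]
width: -0.0001
gripper_force: 0.0
```

```bash
python3 -c "
from plan import *
p,a,s,M=now(); print(p,a,s['width'],rel(p,a,[*(F-.05*tx),.032],YW))"
```

```text
[0.3758 0.2012 0.133 ] 22.906517693103847 -0.00012098137421619304 (array([  0.1626,  -3.5985, 100.9866]), np.float64(0.07846474739564258))
```

Call:
{"op": "servo_tool", "data": {"series": "0 -0.002 0.035 0 0 0 1; 0 -0.002 0.07 0 0 0 1; 0 -0.002 0.095 0 0 0 1; 0 -0.002 0.1 0 0 0 1; 0 -0.002 0.1 0 0 0 1"}}

```text
clock: 26.25
position: [0.3713, 0.1994, 0.0315]
ee_rot: [-0.0, 0.553, 0.833, -0.001]
contact_force: [0.1, -0.1, 0.1]
width: 0.0004
gripper_force: 0.0
```

Call:
{"op": "servo_tool", "data": {"series": "0 0.006 0 0 0 0 1; 0 0.014 0 0 0 0 1; 0 0.02 0 0 0 0 1; 0 0.026 0 0 0 0 1; 0 0.031 0 0 0 0 1"}}

```text
clock: 26.75
position: [0.4008, 0.2121, 0.0326]
ee_rot: [0.0, 0.553, 0.833, 0.001]
contact_force: [0.3, 0.4, -0.5]
width: -0.0003
gripper_force: 0.0
```

Call:
{"op": "servo_tool", "data": {"series": "0 0.004 0 0 0 0 1; 0 0.008 0 0 0 0 1; 0 0.013 0 0 0 0 1; 0 0.019 0 0 0 0 1; 0 0.025 0 0 0 0 1"}}

```text
clock: 27.25
position: [0.4223, 0.2212, 0.0319]
ee_rot: [-0.001, 0.553, 0.833, -0.001]
contact_force: [-2.5, -1.2, 0.2]
width: -0.0001
gripper_force: 1.3
```

```bash
python3 -c "
from plan import *
p,a,s,M=now(); print(p,a,s['contact_force'],(p[:2]-F)@tx,(p[:2]-F)@[-tx[1],tx[0]])"
```

```text
[0.4223 0.2212 0.0319] 22.84381039964476 [-2.5438 -1.2478  0.2333] 0.004211862884134613 0.00016506668508219384
```

Call:
{"op": "servo_tool", "data": {"series": "0 0.008 0 0 0 0 1; 0 0.017 0 0 0 0 1; 0 0.026 0 0 0 0 1; 0 0.034 0 0 0 0 1; 0 0.042 0 0 0 0 1"}}

```text
clock: 27.75
position: [0.4622, 0.2377, 0.032]
ee_rot: [0.0, 0.553, 0.833, -0.0]
contact_force: [-0.8, -3.4, -0.6]
width: -0.0
gripper_force: 1.3
```

Call:
{"op": "servo_tool", "data": {"series": "0 0.008 0 0 0 0 1; 0 0.015 0 0 0 0 1; 0 0.022 0 0 0 0 1; 0 0.028 0 0 0 0 1; 0 0.034 0 0 0 0 1"}}

```text
clock: 28.25
position: [0.4932, 0.251, 0.0322]
ee_rot: [-0.0, 0.553, 0.833, -0.0]
contact_force: [-2.8, -2.8, -0.9]
width: 0.0001
gripper_force: 1.2
```

Call:
{"op": "servo_tool", "data": {"series": "0 0.004 0 0 0 0 1; 0 0.008 0 0 0 0 1; 0 0.012 0 0 0 0 1; 0 0.015 0 0 0 0 1; 0 0.018 0 0 0 0 1"}}

```text
clock: 28.75
position: [0.5033, 0.2553, 0.0322]
ee_rot: [-0.004, 0.553, 0.833, -0.006]
contact_force: [-16.1, -9.2, 16.5]
width: -0.0002
gripper_force: 9.2
```

```bash
python3 -c "
from plan import *
p,a,s,M=now(); print(p,a,s['contact_force'],(p[:2]-F)@tx,(p[:2]-F)@[-tx[1],tx[0]])
for n in('top','side'):cv2.imwrite(f'pics/{n}8.png',eyes.get_image(n)[:,:,::-1])
a=cv2.imread('pics/side8.png')[95:235,240:380];b=cv2.imread('pics/top8.png')[150:290,140:280]
cv2.imwrite('pics/c8.png',np.hstack([cv2.resize(a,(400,400),interpolation=2),cv2.resize(b,(400,400),interpolation=2)]))"
```

```text
[0.5033 0.2553 0.0322] 22.874578505249218 [-16.0744  -9.247   16.462 ] 0.09215082690434666 0.00020201305612189968
```

View pics/c8.png

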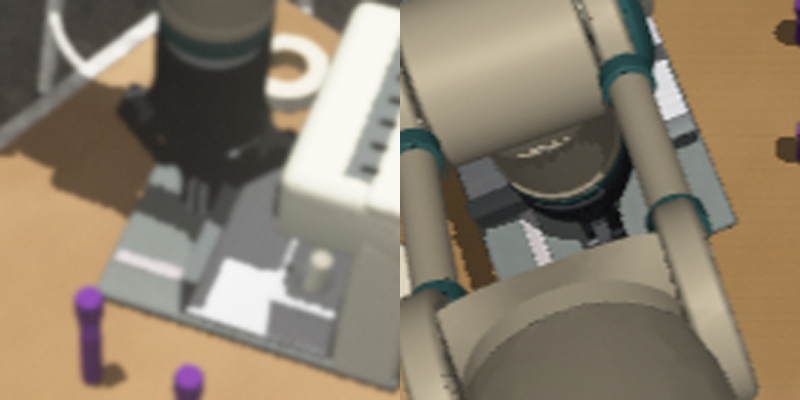

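The push stopped early: 18 N with an upward part, with the TCP only 92 mm past the plate's starting line. In the side view the gripper's knuckle (crop 285,150) touches the hood front. I'll back off, turn the tool 90° so the slim side faces the hood, and push again.

Call:
{"op": "servo_tool", "data": {"series": "0 -0.015 0 0 0 0 1; 0 -0.04 0 0 0 0 1; 0 -0.055 0 0 0 8 1; 0 -0.06 0 0 0 16 1; 0 -0.06 0 0 0 24.5 1"}}

```text
clock: 29.35
position: [0.4545, 0.2352, 0.0329]
ee_rot: [0.0, 0.719, 0.694, 0.002]
contact_force: [0.4, 0.0, 0.6]
width: 0.0001
gripper_force: 0.0
```

```bash
python3 -c "
from plan import *
p,a,s,M=now(); print(p,a,s['contact_force'],(p[:2]-F)@tx,(p[:2]-F)@[-tx[1],tx[0]],rel(p,a,[*(F+.05*tx),.032],YW-90))
ry=np.array([-tx[1],tx[0]])
for n in('top','side'):
  im=eyes.get_image(n); cv2.imwrite(f'pics/{n}9.png',im[:,:,::-1])
  for d in(.1,.11,.12): print(n,d,proj(n,[[*(F+d*tx-.082*ry),.055],[*(F+d*tx+.082*ry),.055],[*(F+d*tx-.04*ry),.055]]).round(1).tolist())
a=cv2.imread('pics/side9.png')[95:235,240:380];b=cv2.imread('pics/top9.png')[150:290,140:280]
cv2.imwrite('pics/c9.png',np.hstack([cv2.resize(a,(400,400),interpolation=2),cv2.resize(b,(400,400),interpolation=2)]))"
```

```text
[0.4545 0.2352 0.0329] -2.0266323557246775 [0.3972 0.0103 0.5946] 0.03934761023109454 0.0006471971539941685 (array([3.8901, 9.9378, 0.8844]), np.float64(65.14531469856712))
top 0.1 [[245.1, 196.1], [166.1, 228.8], [225.1, 204.4]]
top 0.11 [[243.1, 191.5], [164.2, 224.1], [223.1, 199.7]]
top 0.12 [[241.1, 186.9], [162.4, 219.4], [221.2, 195.1]]
side 0.1 [[300.2, 191.1], [326.8, 132.8], [307.4, 175.3]]
side 0.11 [[305.0, 192.6], [331.3, 134.0], [312.1, 176.7]]
side 0.12 [[309.8, 194.1], [335.8, 135.3], [316.9, 178.1]]
```

View pics/c9.png

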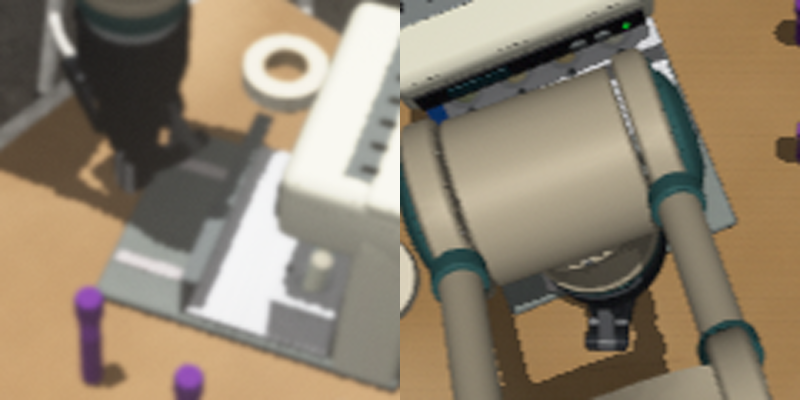

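The plate's right end at side pixel (304,193) corresponds to about 108 mm of travel, so roughly 12 mm remain. The tubes are still in place.

Call:
{"op": "servo_tool", "data": {"series": "0 0 0 0 0 8.5 1; 0 0 0 0 0 17 1; 0 0 0 0 0 25.5 1; 0 0 0 0 0 34 1; 0 0 0 0 0 42.5 1"}}

```text
clock: 29.95
position: [0.4555, 0.2354, 0.0326]
ee_rot: [-0.0, 0.922, 0.388, 0.001]
contact_force: [-0.3, 0.7, -0.4]
width: -0.0002
gripper_force: 0.0
```

Call:
{"op": "servo_tool", "data": {"series": "0 0 0 0 0 8.5 1; 0 0 0 0 0 17 1; 0 0 0 0 0 22.6 1; 0 0 0 0 0 22.6 1; 0 0 0 0 0 22.6 1"}}

```text
clock: 30.45
position: [0.4549, 0.235, 0.0324]
ee_rot: [-0.0, 0.979, 0.203, 0.001]
contact_force: [-0.1, 0.8, 0.5]
width: 0.0001
gripper_force: 0.0
```

```bash
cat > ps.py <<'E'
from plan import *
p,a,s,M=now(); print(p,a,s["contact_force"],(p[:2]-F)@tx,(p[:2]-F)@[-tx[1],tx[0]],M[:,2])
E
python3 ps.py
```

```text
[0.4549 0.235  0.0324] -66.54614914235707 [-0.0504  0.8073  0.5131] 0.03961054502172002 0.00028474881175604913 [ 0.0014  0.0008 -1.    ]
```

Call:
{"op": "servo_tool", "data": {"series": "0.01 0 0 0 0 0 1; 0.022 0 0 0 0 0 1; 0.034 0 0 0 0 0 1; 0.043 0 0 0 0 0 1; 0.05 0 0 0 0 0 1"}}

```text
clock: 30.95
position: [0.5014, 0.2548, 0.0321]
ee_rot: [-0.0, 0.979, 0.202, 0.0]
contact_force: [-0.4, -0.3, 0.1]
width: 0.0001
gripper_force: 0.0
```

Call:
{"op": "servo_tool", "data": {"series": "0.003 0 0 0 0 0 1; 0.006 0 0 0 0 0 1; 0.009 0 0 0 0 0 1; 0.012 0 0 0 0 0 1; 0.015 0 0 0 0 0 1"}}

```text
clock: 31.45
position: [0.5055, 0.2566, 0.0316]
ee_rot: [0.002, 0.979, 0.202, -0.009]
contact_force: [-16.3, -8.5, 14.4]
width: -0.0002
gripper_force: 9.3
```

Call:
{"op": "servo_tool", "data": {"series": "0.001 0 0 0 0 0 1; 0.002 0 0 0 0 0 1; 0.003 0 0 0 0 0 1; 0.004 0 0 0 0 0 1; 0.005 0 0 0 0 0 1"}}

```text
clock: 31.95
position: [0.5054, 0.2566, 0.0316]
ee_rot: [0.003, 0.979, 0.202, -0.014]
contact_force: [-21.6, -10.5, 20.8]
width: -0.0001
gripper_force: 12.5
```

```bash
python3 ps.py
```

```text
[0.5054 0.2566 0.0316] -66.68657522898437 [-21.6263 -10.4958  20.7516] 0.09454826257925611 0.0005941012331440107 [-0.0255 -0.0113 -0.9996]
```

```bash
python3 -c "
from plan import *
im=eyes.get_image('side'); cv2.imwrite('pics/side10.png',im[:,:,::-1]); t=eyes.get_image('top'); cv2.imwrite('pics/top10.png',t[:,:,::-1])
i0=cv2.imread('pics/side0.png'); i9=cv2.imread('pics/side9.png')
for nm,n,uv,z in(('lip0','side',(255.4,177.6),.055),('lip0far','side',(285.8,122.5),.055),('lip9','side',(304,193),.055),('hood bot','side',(338,174.8),.13)):
  p=ray(n,[uv],z)[0]; print(nm,(p[:2]-F)@tx,(p[:2]-F)@[-tx[1],tx[0]])
A=cv2.resize(i0[105:205,245:345],(400,400),interpolation=2); B=cv2.resize(i9[105:205,285:385],(400,400),interpolation=2)
cv2.imwrite('pics/c10.png',np.hstack([A,B]))
"
```

```text
lip0 0.005287795246849844 -0.08261937206349489
lip0far 0.00827459869707688 0.07860680055099635
lip9 0.10851803182080128 -0.08352902772701512
hood bot 0.1687712621772391 -0.07490226077028395
```

View pics/c10.png

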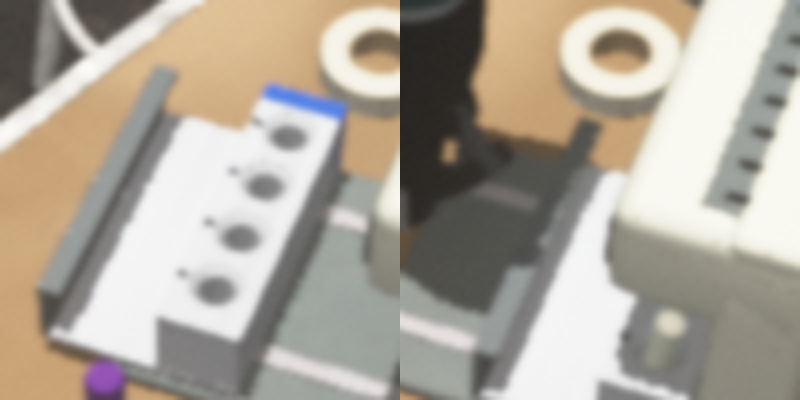

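```bash
python3 -c "
from plan import *
ry=np.array([-tx[1],tx[0]])
for z in(.103,.113,.123):
  p=ray('side',[(353,184.5)],z)[0]; print(z,(p[:2]-W.mean(0))@tx,(p[:2]-W.mean(0))@ry)
print((tx@(p[:2]*0)))
# block & hood in top views: near edge of block/blue end, hood front edge
t0=cv2.imread('pics/top0.png'); t10=cv2.imread('pics/top9.png')
for im in(t0,t10): 
  b=blobs('top',im[:,:,::-1],(150,180,200,250)).get('blue'); print('blue',b, ray('top',b[0],.06)[0] if b else '')
# hood underside/front edge, along row centre line, top0: brightness profile at z=.13
for s in(-.05,-.02,.03):
  xs=np.arange(.03,.16,.004); P=[[*(W.mean(0)+x*tx+s*ry),.13] for x in xs]; uv=proj('top',P); print(s,[(round(x*1000),int(t0[int(round(v)),int(round(u))].mean())) for x,(u,v) in zip(xs,uv)])
"
```

```text
0.103 0.11139482478551128 -0.06579186980585522
0.113 0.11259659760694578 -0.073374789915139
0.123 0.11379837042838023 -0.0809577100244229
0.0
blue (array([170.6709, 235.4557]), np.int32(158), array([16, 25], dtype=int32)) [0.4653 0.3237 0.06  ]
blue (array([152.7879, 189.1818]), np.int32(33), array([7, 7], dtype=int32)) [0.5558 0.3609 0.06  ]
-0.05 [(30, 159), (34, 179), (38, 187), (42, 188), (46, 188), (50, 200), (54, 195), (58, 189), (62, 86), (66, 85), (70, 84), (74, 87), (78, 86), (82, 50), (86, 9), (90, 76), (94, 111), (98, 167), (102, 194), (106, 212), (110, 215), (114, 214), (118, 214), (122, 213), (126, 213), (130, 213), (134, 211), (138, 125), (142, 125), (146, 123), (150, 123), (154, 137), (158, 210)]
-0.02 [(30, 124), (34, 123), (38, 123), (42, 120), (46, 120), (50, 121), (54, 121), (58, 61), (62, 55), (66, 55), (70, 55), (74, 54), (78, 47), (82, 6), (86, 7), (90, 75), (94, 110), (98, 174), (102, 196), (106, 209), (110, 214), (114, 213), (118, 213), (122, 213), (126, 212), (130, 213), (134, 212), (138, 124), (142, 123), (146, 95), (150, 92), (154, 57), (158, 205)]
0.03 [(30, 124), (34, 124), (38, 124), (42, 124), (46, 124), (50, 124), (54, 124), (58, 63), (62, 56), (66, 54), (70, 55), (74, 55), (78, 55), (82, 20), (86, 44), (90, 42), (94, 93), (98, 144), (102, 188), (106, 204), (110, 213), (114, 212), (118, 213), (122, 211), (126, 211), (130, 211), (134, 211), (138, 123), (142, 122), (146, 122), (150, 121), (154, 121), (158, 204)]
```

The measurements now agree that the tray is home:
- The hood's lower front edge is about 60 mm from the plate, against 58 mm when home.
- Two separate pushes stalled at the same place.
- The start value was evidently about 0.105 m rather than 0.12.

So I'll retreat.

Call:
{"op": "servo_tool", "data": {"series": "-0.01 0 0 0 0 0 1; -0.03 0 0 0 0 0 1; -0.06 0 0 0 0 0 1; -0.09 0 0 0 0 0 1; -0.1 0 0 0 0 0 1"}}

```text
clock: 32.55
position: [0.4229, 0.2215, 0.0319]
ee_rot: [0.0, 0.98, 0.201, -0.002]
contact_force: [-0.5, 0.4, 0.3]
width: 0.0
gripper_force: 0.0
```

Call:
{"op": "servo_tool", "data": {"series": "-0.03 0 -0.03 0 0 0 1; -0.05 0 -0.07 0 0 0 1; -0.07 0 -0.11 0 0 0 1; -0.08 0 -0.15 0 0 0 1; -0.08 0 -0.17 0 0 0 1"}}

```text
clock: 33.05
position: [0.3541, 0.1916, 0.206]
ee_rot: [-0.001, 0.979, 0.201, 0.004]
contact_force: [1.0, -0.4, -0.4]
width: 0.0001
gripper_force: 0.0
```

```bash
python3 ps.py; python3 -c "
from plan import *
ry=np.array([-tx[1],tx[0]])
im={n:eyes.get_image(n)[:,:,::-1].copy() for n in('top','side')}
for n in im: cv2.imwrite(f'pics/{n}11.png',im[n])
t0=cv2.imread('pics/top0.png'); 
# plate outer edge along tray x at z=.055, before and after
for nm,I,o in(('start',t0,0),('now',im['top'],.105)):
  for s in(-.06,-.03,.03):
    xs=np.arange(-.02,.026,.003); uv=proj('top',[[*(F+(x+o)*tx+s*ry),.055] for x in xs]); print(nm,s,[(round(x*1000),int(cv2.getRectSubPix(I,(1,1),(float(u),float(v)))[0,0].mean()),int(cv2.getRectSubPix(I,(1,1),(float(u),float(v)))[0,0][2])) for x,(u,v) in zip(xs,uv)])
"
```

```text
[0.3541 0.1916 0.206 ] -66.76084421499696 [ 0.9803 -0.4147 -0.3939] -0.07007960470050625 -0.0006708929804816778 [ 0.0068  0.0025 -1.    ]
start -0.06 [(-20, 119, 157), (-17, 119, 157), (-14, 118, 156), (-11, 120, 159), (-8, 120, 158), (-5, 78, 99), (-2, 44, 43), (1, 138, 135), (4, 149, 146), (7, 142, 140), (10, 135, 132), (13, 152, 150), (16, 225, 224), (19, 225, 224), (22, 226, 226), (25, 222, 222)]
start -0.03 [(-20, 121, 159), (-17, 120, 157), (-14, 122, 161), (-11, 120, 158), (-8, 122, 160), (-5, 93, 117), (-2, 53, 53), (1, 128, 125), (4, 147, 145), (7, 140, 138), (10, 134, 131), (13, 159, 157), (16, 226, 226), (19, 227, 227), (22, 227, 226), (25, 224, 224)]
start 0.03 [(-20, 124, 162), (-17, 125, 164), (-14, 125, 163), (-11, 126, 164), (-8, 127, 165), (-5, 104, 131), (-2, 50, 50), (1, 109, 106), (4, 145, 143), (7, 139, 135), (10, 134, 131), (13, 120, 118), (16, 223, 222), (19, 225, 225), (22, 223, 223), (25, 224, 223)]
now -0.06 [(-20, 129, 126), (-17, 128, 125), (-14, 127, 125), (-11, 125, 123), (-8, 54, 53), (-5, 46, 44), (-2, 44, 42), (1, 135, 132), (4, 137, 135), (7, 133, 130), (10, 128, 125), (13, 206, 205), (16, 218, 217), (19, 216, 216), (22, 216, 216), (25, 219, 218)]
now -0.03 [(-20, 127, 125), (-17, 126, 124), (-14, 125, 123), (-11, 114, 112), (-8, 49, 48), (-5, 46, 45), (-2, 51, 50), (1, 129, 126), (4, 136, 134), (7, 130, 127), (10, 124, 121), (13, 191, 190), (16, 220, 220), (19, 219, 219), (22, 218, 217), (25, 219, 218)]
now 0.03 [(-20, 125, 122), (-17, 125, 123), (-14, 125, 123), (-11, 125, 122), (-8, 69, 68), (-5, 48, 46), (-2, 43, 41), (1, 122, 119), (4, 135, 133), (7, 129, 126), (10, 124, 121), (13, 148, 147), (16, 217, 216), (19, 216, 215), (22, 218, 217), (25, 215, 214)]
```

```bash
python3 -c "
from plan import *
ry=np.array([-tx[1],tx[0]])
for d in(.163,.178):
  print(d,'side',proj('side',[[*(F+d*tx-.085*ry),z] for z in(.13,.19)]).round(1).tolist(),'far',proj('side',[[*(F+d*tx+.085*ry),.19]]).round(1).tolist())
  print(d,'top',proj('top',[[*(F+d*tx+s*ry),z] for s,z in((-.085,.13),(-.085,.19),(.085,.13),(.085,.19))]).round(1).tolist())
for n in('side','top'):
  g=cv2.cvtColor(cv2.imread(f'pics/{n}0.png'),cv2.COLOR_BGR2GRAY)
  if n=='side':
    for v in(155,160,165,170,173,176,179,182): print(v,g[v,322:362].tolist())
  else:
    for u in(150,175,200,220): print(u,[(v,int(g[v,u])) for v in range(145,205,2)])
"
```

```text
0.163 side [[333.3, 178.0], [335.9, 156.7]] far [[363.7, 91.8]]
0.163 top [[231.7, 156.1], [229.5, 146.4], [144.1, 191.7], [136.1, 184.1]]
0.178 side [[341.2, 180.4], [344.2, 159.1]] far [[371.4, 93.8]]
0.178 top [[228.6, 148.8], [226.1, 138.7], [141.2, 184.2], [132.9, 176.2]]
155 [121, 109, 109, 105, 104, 104, 117, 140, 158, 165, 166, 166, 165, 165, 164, 165, 173, 196, 222, 234, 240, 243, 245, 246, 247, 247, 247, 247, 247, 247, 248, 247, 247, 247, 247, 247, 245, 236, 211, 180]
160 [107, 104, 100, 106, 128, 167, 196, 210, 213, 216, 221, 223, 221, 212, 184, 145, 134, 152, 170, 186, 197, 203, 211, 220, 227, 231, 234, 235, 237, 239, 240, 241, 242, 242, 243, 243, 244, 244, 245, 245]
165 [95, 96, 111, 136, 155, 163, 164, 163, 164, 165, 165, 162, 157, 142, 119, 114, 127, 136, 138, 139, 142, 142, 141, 141, 143, 144, 145, 148, 151, 155, 161, 166, 172, 179, 186, 192, 200, 206, 213, 219]
170 [122, 147, 158, 163, 161, 162, 162, 162, 162, 163, 162, 163, 158, 141, 123, 121, 128, 133, 135, 136, 136, 138, 138, 137, 138, 138, 138, 140, 139, 139, 140, 140, 140, 141, 141, 142, 144, 146, 145, 143]
173 
[... 1528 characters left out ...]
, 218), (147, 218), (149, 219), (151, 219), (153, 210), (155, 195), (157, 168), (159, 113), (161, 87), (163, 13), (165, 78), (167, 24), (169, 55), (171, 55), (173, 56), (175, 57), (177, 57), (179, 63), (181, 122), (183, 122), (185, 123), (187, 125), (189, 125), (191, 124), (193, 125), (195, 124), (197, 125), (199, 125), (201, 126), (203, 126)]
220 [(145, 211), (147, 195), (149, 170), (151, 115), (153, 92), (155, 18), (157, 13), (159, 24), (161, 56), (163, 56), (165, 57), (167, 55), (169, 55), (171, 63), (173, 110), (175, 166), (177, 200), (179, 188), (181, 186), (183, 185), (185, 183), (187, 154), (189, 135), (191, 127), (193, 127), (195, 128), (197, 128), (199, 128), (201, 146), (203, 212)]
```

The hood's front face measures 0.163–0.165 m past the plate's starting line in both views. That puts the start value at about 0.106 m, and the plate has moved 0.105 m, so the tray is against its stop. The arm is clear, so I'm handing in.

```bash
python3 -c "
from rig import manip
s=manip.get_state(); print(s['clock'],s['qd'].round(3)); print(manip.sign_off())"
```

```text
33.15 [ 0.     0.047  0.071  0.    -0.036  0.   ]
the job is handed in; nothing more can be done
None
```

The four tubes went into the tray in order from the blue end (green, red, yellow, white), the tray is pushed home against its stop, and I handed the job in at 33 s; no verdict was shown, and I did not re-check the jar and stopper for shift.

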